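# Walk the parts caddy into its bay and sort the mixer parts into it

### The arm

A 7-joint arm with a two-finger parallel gripper is mounted at the origin on the work surface. World frame = base frame: x ahead of the robot, y to its left, z up, the work surface at z = 0. Lengths are in m, angles in rad, forces in N, time in s.
With the tool pointing down it reaches from about 0.4 to 0.925 m from the base axis. Payload 4.1 kg.
Tool frame: the origin (TCP) lies midway between the tips of the shut fingers; the grasp point (between the pads) lies 19 mm behind it (env.grip_point_offset is the x of the grasp point in the tool frame, in m); x points along the fingers, z is the direction in which the jaws open and shut, and the axes are right-handed (so a half turn about x gives the same grasp; the last joint's range is limited). The gripper opens to 85 mm and grips with 20 to 120 N. Pads are 22 mm wide; open, the fingers measure 114 mm over their backs; the gripper's body (76 mm by 85 mm) begins 54 mm behind the grasp point. The pads swing forward as they close: fully open they stand 13 mm farther back than shut.
Start: joints at [1.194, 0.398, 0.045, 1.537, -0.019, 1.207, -0.051], TCP at [0.178, -0.625, 0.231] pointing down, gripper open.
Joint ranges: [-2.82, 2.82], [-0.49, 2.23], [-1.37, 1.46], [0, 2.46], [-1.36, 4.5], [0.23, 2], [-2.94, 2.94]. Speed limits (rad/s): [2.57, 2.57, 3.14, 3.14, 3.14, 3.14, 3.14].

### API

Orientations are given as [roll, pitch, yaw] about the fixed x, y, z axes, in that order (R = Rz(yaw) Ry(pitch) Rx(roll)).
In Python, from rig import env gives the robot as it stands.
- The arm moves only by the shell command python3 -m pendant 'ROWS'. ROWS is JSON, a list that holds one entry, the list of rows, each a list of 5 numbers: the gripper's target within -1 to 1 (shut at 1, half-way at 0, fully open at -1), then the shift along the world's x, y, z in m, then the turn about the world's z in degrees. In form: [[[claw, x, y, z, spin], ...]]. A call has 1 to 10 rows; each row shifts and turns the commanded pose from where the row before left it; what a row does not reach is not made up. A row lasts 1/8 s, in which the tool goes at most 62.5 mm and 10.7 degrees, less where a joint would pass 70% of its speed; a pose out of reach is approached as far as the arm can. A call is refused whole if a number of a shift passes 0.0625 or a number of a turn 10.7, either way. A call with a gripper value outside its range is refused whole. The fingers move at their own pace and stop on an object; the grip force is fixed at half the most. Time passes only in rows, so rows that do not move let the fingers close. It gives the time, the measured TCP pose, the force and the opening at its end, in the units of the state.
- env.state(): the state, without advancing time (a new reading comes with each control period).
- env.get_image(name): name is "side" or "top"; returns (picture, depth): 400x640x3 uint8, blue, green, red; 400x640 float32, m along the optical axis (not along the pixel's ray), 0 where there is no reading.
- env.camera_model(name): a dict with "fx", "fy", "cx", "cy" (pixels), "cam_to_world" (4x4, takes a point from camera to world coordinates). Camera axes: x right, y down, z forward; pixel columns grow to the right and rows downward; lengths in m; the calibration is good to about 2 mm. A picture is of the moment at which its call begins. camera_model takes no time and is no camera call.
- env.finish_job(): hands the job in, once; it reports no verdict.
Trained networks look in the newest picture that a camera, given by its name, has taken for a name from the list of things; names that differ only in an ending like _2 or _b are one class to them, and where a whole thing is asked for, a point or a joint stands for the part that bears it (a point fixed in the world has none). Each returns a list of dicts, best first, with "conf" (0 to 1); they miss things now and then, are a little off and sometimes report something else, mostly with a low value. They report only what shows in the picture. A call takes as long as a camera call. They do not tell look-alikes from the thing itself.
- env.spot_in(camera, label): "rect" ([centre column, centre row, width, height] in pixels, round what is visible of it).
- env.tip_of(camera, label): "point" ([column, row] in pixels: a listed point, or the origin of a listed thing).
The state is a dict: "clock": time; "q": joint angles; "dq": joint speeds; "joint_torque": joint torques, N m; "ee_pos": TCP position; "orientation": TCP orientation; "ft_force": force on the tool from outside, world axes, zero at the start; "moment": the same for the moment, N m; "width": finger opening in m.
Only numpy, scipy, OpenCV 4.12 (cv2) and the standard library are available. Lean on these libraries where they do the work, as an engineer would, in place of code of your own. Each camera call takes 0.05 s, during which the arm holds its last target.

### The job

Walk the heavy empty caddy forward into its taped bay by pushing its rear corners in turn, left corner first, then right, left, right and so on: at least four swings, each turning it 15 degrees or more past the bay's forward direction to alternate sides, without lifting it, until it stands wholly inside the tape. Only then sort all the loose steel mixer parts into it: every shaft lying flat on the floor of the wide compartment, every bearing housing (square flange with a round hub) down inside the narrow one. Leave the caddy inside the tape and the other things on the bench where they are.

Things in the scene. Friction and masses are not known exactly. Their poses are not given: they have to be found in the camera images.
- bay: The caddy's bay: an outline of white tape flat on the bench, 170 mm (its x, the forward direction, roughly away from the robot) by 232 mm (its y, to the left) inside the tape, so 15 mm larger than the caddy on every side. Nothing to bump over. Origin at its centre, on the bench.
- tick_left: A white 50 mm line flat on the bench inside the bay; its x axis points 30 degrees to the left (anticlockwise from above) of the bay's x.
- tick_right: A white 50 mm line flat on the bench inside the bay; its x axis points 30 degrees to the right (clockwise from above) of the bay's x.
- caddy: Heavy cast parts caddy (2.2 to 3.1 kg), 140 to 165 mm short of the bay, facing much as it does. 140 mm along x (forward), 202 along y (left), 38 high: 3 mm feet inset from the corners, 15 mm base, 20 mm walls and one divider 8 mm thick. Origin: between the feet, on the bench. Slides under 5 to 20 N; pushed at a rear corner (rear face x = -70 mm) it turns, its centre advancing about 50 to 80 mm per radian.
- wide (a point): Centre of the floor of the wide compartment, 18 mm above the bench; the compartment measures 124 mm (caddy x) by 118 mm (caddy y, from -25 to 93 mm); on the caddy's left.
- narrow (a point): Centre of the floor of the narrow compartment, 18 mm above the bench; the compartment measures 124 mm (caddy x) by 60 mm (caddy y, from -93 to -33 mm); on the caddy's right.
- shaft1: Steel mixing shaft lying on the bench (may be absent): round bar 18 mm across and 90 mm long along its x, with a square collar 22 x 22 mm, 10 mm long, at its +x end (35 to 45 mm from the middle). Origin on the bar's axis at mid length, 11 mm above what it lies on. 100 g.
- shaft2: Steel mixing shaft lying on the bench (may be absent): round bar 18 mm across and 90 mm long along its x, with a square collar 22 x 22 mm, 10 mm long, at its +x end (35 to 45 mm from the middle). Origin on the bar's axis at mid length, 11 mm above what it lies on. 100 g.
- shaft3: Steel mixing shaft lying on the bench (may be absent): round bar 18 mm across and 90 mm long along its x, with a square collar 22 x 22 mm, 10 mm long, at its +x end (35 to 45 mm from the middle). Origin on the bar's axis at mid length, 11 mm above what it lies on. 100 g.
- housing1: Steel bearing housing standing on the bench (may be absent): square flange 36 x 36 x 6 mm below, round hub 28 mm across above it, 38 mm high in all. Origin at the centre of the flange's underside, z along the hub. 100 g.
- housing2: Steel bearing housing standing on the bench (may be absent): square flange 36 x 36 x 6 mm below, round hub 28 mm across above it, 38 mm high in all. Origin at the centre of the flange's underside, z along the hub. 100 g.
- housing3: Steel bearing housing standing on the bench (may be absent): square flange 36 x 36 x 6 mm below, round hub 28 mm across above it, 38 mm high in all. Origin at the centre of the flange's underside, z along the hub. 100 g.
- weight: Brass check weight with a small knob, 38 mm across, 58 mm high, 500 g, between the parts on the left. Not part of the job. Origin on its underside.
- jar: Amber glass jar, 42 mm across, 55 mm high, between the parts on the right. Not part of the job. Origin on its underside.
- beaker: Glass beaker, 72 mm across, 70 mm high, far left. Not part of the job. Origin on its underside.
- tub: White plastic tub with a lid, 66 mm across, 75 mm high, far right. Not part of the job. Origin on its underside.
- spatula: Spatula 170 mm long, lying flat, near right. Not part of the job. Origin on its underside.
- mortar: White ceramic bowl, 100 mm across, 50 mm high, near left. Not part of the job. Origin on its underside.
There are look-alikes about, which are no part of the job. What is shaped like the housing1 but purple or turquoise is not meant. Leave any purple look-alike of the shaft1 alone.

How it is judged:
On the way, in this order (a step that is already met when the one before it is completed fails the run):
1. the caddy has been swung at least 12 degrees to the right of the bay's forward direction by pushing its left rear corner (angle between the x axis of caddy and the x axis of tick_right, either way round below 0.3136 rad), for 0.05 s.
2. the caddy has been swung at least 12 degrees to the left of the bay's forward direction by pushing its right rear corner (angle between the x axis of caddy and the x axis of tick_left, either way round below 0.3136 rad), for 0.05 s.
3. the caddy has been swung at least 12 degrees to the right of the bay's forward direction by pushing its left rear corner (angle between the x axis of caddy and the x axis of tick_right, either way round below 0.3136 rad), for 0.05 s.
4. the caddy has been swung at least 12 degrees to the left of the bay's forward direction by pushing its right rear corner (angle between the x axis of caddy and the x axis of tick_left, either way round below 0.3136 rad), for 0.05 s.
5. the caddy stands inside the tape (centre within 24 mm of the bay's, square within 10 degrees), with no part in it yet (horizontal distance between caddy and bay below 0.024 m and angle between the x axis of caddy and the x axis of bay, either way round below 0.17 rad and angle between caddy's own z axis and vertical below 0.05 rad and height (world z) of caddy below 0.006 m and horizontal distance between each of shaft1, shaft2, shaft3, housing1, housing2, housing3 and caddy above 0.125 m), for 0.2 s.
At the end, for the whole second after the job is handed in: Caddy at rest flat inside the tape (centre within 24 mm, square within 10 degrees); each shaft at rest on the floor of the wide compartment (middle between its walls, at most 39 mm above the caddy's feet); each housing in the narrow one (flange centre between its walls, at most 45 mm) (horizontal distance between caddy and bay below 0.024 m and angle between the x axis of caddy and the x axis of bay, either way round below 0.17 rad and angle between caddy's own z axis and vertical below 0.05 rad and height (world z) of caddy below 0.006 m and linear speed of caddy below 0.02 m/s and x of shaft1 in the frame of caddy between -0.062 and 0.062 m and y of shaft1 in the frame of caddy between -0.025 and 0.093 m and z of shaft1 in the frame of caddy between 0.008 and 0.039 m and linear speed of each of shaft1, shaft2, shaft3, housing1, housing2, housing3 below 0.03 m/s and x of shaft2 in the frame of caddy between -0.062 and 0.062 m and y of shaft2 in the frame of caddy between -0.025 and 0.093 m and z of shaft2 in the frame of caddy between 0.008 and 0.039 m and x of shaft3 in the frame of caddy between -0.062 and 0.062 m and y of shaft3 in the frame of caddy between -0.025 and 0.093 m and z of shaft3 in the frame of caddy between 0.008 and 0.039 m and x of housing1 in the frame of caddy between -0.062 and 0.062 m and y of housing1 in the frame of caddy between -0.093 and -0.033 m and z of housing1 in the frame of caddy between 0.008 and 0.045 m and x of housing2 in the frame of caddy between -0.062 and 0.062 m and y of housing2 in the frame of caddy between -0.093 and -0.033 m and z of housing2 in the frame of caddy between 0.008 and 0.045 m and x of housing3 in the frame of caddy between -0.062 and 0.062 m and y of housing3 in the frame of caddy between -0.093 and -0.033 m and z of housing3 in the frame of caddy between 0.008 and 0.045 m); the robot touches nothing.
It fails at once if the caddy is lifted (12 mm) or tipped (about 9 degrees) (height (world z) of caddy above 0.012 m or angle between caddy's own z axis and vertical above 0.15 rad).
It fails at once if a bystander is moved more than 4 cm (distance of any of weight, jar, beaker, tub, spatula, mortar from where it was at the start of the episode above 0.04 m).
It fails at once if the weight, jar, beaker or tub is tipped over (angle between any of weight, jar, beaker, tub's own z axis and vertical above 0.6 rad).
Of shaft1, shaft2, shaft3, housing1, housing2, housing3 only 4 to 6 are there at a start; the rules pass over those that are not, and their reading is None.
At some moment in a run one of shaft1, shaft2, shaft3, housing1, housing2, housing3 may be knocked a few centimetres aside while the robot is not near it.
Once in a run the grip may slacken for a moment while it holds something.
It also fails if it takes over 210 s, if anything falls off the work surface, if the arm or the gripper's body presses on something with over 40 N, if the wrist force passes 120 N, or if a joint passes its speed limit or range.

## Working session

There is one attempt and no reset: what is moved stays moved. The work goes in short steps, Python scripts to look and compute and a shell command to move; the robot and the scene stay as the last step left them, time stands still between calls to the robot, and variables do not carry over. Pictures are saved under pics/ and viewed, and the job is handed in when it is done.

```bash
ls; mkdir -p pics
python3 - <<'E'
from rig import env
import cv2,numpy as np
s=env.state();print({k:np.round(v,3).tolist() for k,v in s.items()}, env.grip_point_offset)
for n in("top","side"):
    im,d=env.get_image(n);cv2.imwrite(f"pics/{n}0.png",im);np.save(f"pics/{n}0.npy",d)
    m=env.camera_model(n);print(n,m['fx'],m['cx'],m['cy'],np.round(m['cam_to_world'],3).tolist())
E
```

```text
pics
{'clock': 0.0, 'q': [1.194, 0.399, 0.045, 1.538, -0.019, 1.207, -0.051], 'dq': [0.002, 0.002, -0.001, 0.0, -0.0, -0.0, -0.001], 'joint_torque': [-0.0, -47.512, 1.364, -25.422, 0.011, 0.01, 0.0], 'ee_pos': [0.178, -0.624, 0.23], 'orientation': [-3.062, 1.569, 1.928], 'ft_force': [0.462, -0.489, 0.414], 'moment': [-0.015, 0.018, 0.025], 'width': 0.085} -0.0187
top 364.8066443315668 321.80249399273987 202.33198510013088 [[0.011, -0.992, 0.123, 0.357], [-1.0, -0.011, 0.003, 0.018], [-0.002, -0.123, -0.992, 1.011], [0.0, 0.0, 0.0, 1.0]]
side 367.4104158604702 320.82072942563843 204.91800324639055 [[0.978, -0.15, 0.146, 0.356], [-0.209, -0.686, 0.697, -0.661], [-0.004, -0.712, -0.702, 0.741], [0.0, 0.0, 0.0, 1.0]]
```

View pics/top0.png

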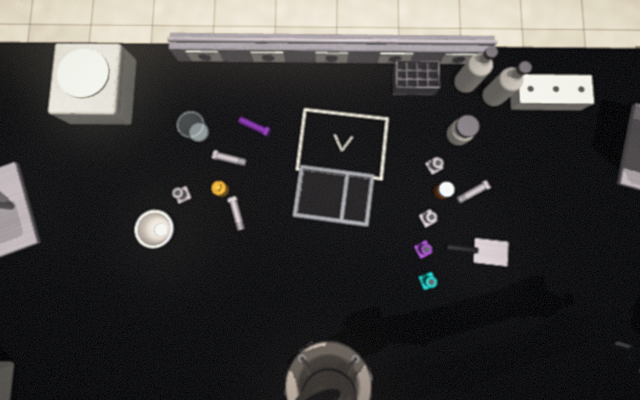

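View pics/side0.png

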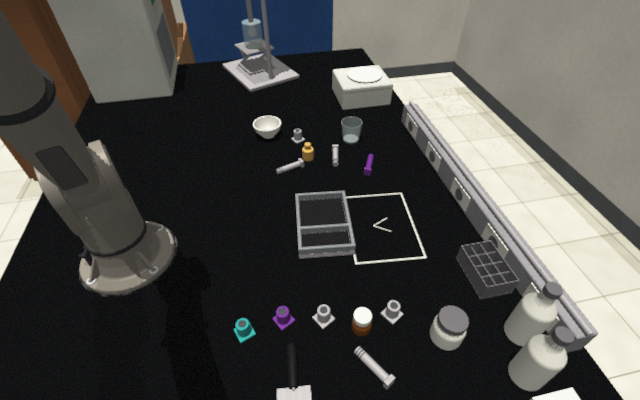

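```bash
cat > h.py <<'E'
from rig import env
import cv2,numpy as np
from scipy.optimize import least_squares,minimize
def bp(n,uv,z):
    m=env.camera_model(n);T=np.array(m['cam_to_world']);uv=np.atleast_2d(uv).astype(float)
    r=np.c_[(uv[:,0]-m['cx'])/m['fx'],(uv[:,1]-m['cy'])/m['fy'],np.ones(len(uv))]@T[:3,:3].T
    o=T[:3,3];return o+r*((z-o[2])/r[:,2])[:,None]
def cloud(n,d):
    m=env.camera_model(n);T=np.array(m['cam_to_world']);v,u=np.mgrid[:d.shape[0],:d.shape[1]]
    P=np.stack([(u-m['cx'])/m['fx']*d,(v-m['cy'])/m['fy']*d,d],-1)@T[:3,:3].T+T[:3,3]
    P[d<=0]=np.nan;return P
def proj(n,P):
    m=env.camera_model(n);T=np.linalg.inv(np.array(m['cam_to_world']));p=np.atleast_2d(P)@T[:3,:3].T+T[:3,3]
    return np.c_[p[:,0]/p[:,2]*m['fx']+m['cx'],p[:,1]/p[:,2]*m['fy']+m['cy']]
def segs(L): return np.array(L)
CAD=[((-66,-97),(66,-97)),((-66,97),(66,97)),((-66,-97),(-66,97)),((66,-97),(66,97)),((-66,-29),(66,-29))]
BAY=[((-87.5,-118.5),(87.5,-118.5)),((-87.5,118.5),(87.5,118.5)),((-87.5,-118.5),(-87.5,118.5)),((87.5,-118.5),(87.5,118.5))]
def fit(P,model,p0,cap=.02):
    S=np.array(model,float)/1000
    def res(p):
        c,s=np.cos(p[2]),np.sin(p[2]);q=(P-p[:2])@np.array([[c,-s],[s,c]])
        D=[]
        for a,b in S:
            t=np.clip(((q-a)@(b-a))/((b-a)@(b-a)),0,1);D.append(np.linalg.norm(q-a-t[:,None]*(b-a),axis=1))
        return np.min(D,0)
    best=None
    for dy in(-.02,0,.02):
      for dx in(-.02,0,.02):
       for da in(-.25,0,.25):
        r=least_squares(res,np.array(p0)+[dx,dy,da],loss='soft_l1',f_scale=.004)
        if best is None or r.cost<best.cost:best=r
    return best.x,np.median(res(best.x))
def caddy(p0,name=None,R=.16):
    im,d=env.get_image("top")
    if name:cv2.imwrite(f"pics/{name}.png",im)
    P=cloud("top",d);z=P[...,2]
    g=im.max(2)
    m=(z>.026)&(z<.05)&(np.hypot(P[...,0]-p0[0],P[...,1]-p0[1])<R)&(g>60)
    v,u=np.nonzero(m);W=bp("top",np.c_[u,v],.038)[:,:2]
    p,e=fit(W,CAD,p0);return p,e,len(W)
E
python3 - <<'E'
from h import *
im=cv2.imread('pics/top0.png');d=np.load('pics/top0.npy');P=cloud("top",d)
for uv in [(308,196),(330,220),(320,190),(300,140),(428,217),(474,191)]: print(uv,P[uv[1],uv[0]],im[uv[1],uv[0]])
print(bp("top",[(335,196),(343,143)],0))
v,u=np.nonzero((im.min(2)>140)&(abs(P[...,2])<.02));k=(u>290)&(u<395)&(v>100)&(v<185)&~((u>328)&(u<358)&(v>128)&(v<158))
b,e=fit(bp("top",np.c_[u,v][k],0)[:,:2],BAY,[bp("top",(343,143),0)[0,0],bp("top",(343,143),0)[0,1],-.09]);print('bay',b,np.degrees(b[2]),e,k.sum())
c0=bp("top",(334,196),.038)[0]
c,e,n=caddy([c0[0],c0[1],-.09]);print('caddy',c,np.degrees(c[2]),e,n)
# overlay
def dr(model,p,z):
    for a,bb in np.array(model)/1000:
        R=np.array([[np.cos(p[2]),-np.sin(p[2])],[np.sin(p[2]),np.cos(p[2])]])
        q=proj("top",np.c_[np.array([a,bb])@R.T+p[:2],[z,z]])
        cv2.line(im,*[tuple(int(round(t)) for t in x) for x in q],(0,0,255) if z else (0,255,0),1)
dr(CAD,c,.038);dr(BAY,b,0)
cv2.imwrite('pics/ov.png',cv2.resize(im[90:240,260:480],None,fx=3.6,fy=3.6,interpolation=cv2.INTER_NEAREST))
E
```

```text
(308, 196) [0.49693172 0.05901571 0.01966413] [42 38 41]
(330, 220) [ 0.43042494 -0.00159275  0.03564486] [165 160 159]
(320, 190) [0.51419213 0.0262957  0.01813711] [43 40 44]
(300, 140) [ 0.6610951   0.08528569 -0.00099398] [188 199 204]
(428, 217) [ 0.44110612 -0.26316308  0.03872331] [183 178 185]
(474, 191) [ 0.51598443 -0.39724836  0.01832427] [206 202 214]
[[ 0.50053275 -0.01571881  0.        ]
 [ 0.65329473 -0.03748621  0.        ]]
bay [ 0.65303741 -0.03518667 -0.1066657 ] -6.111494603611377 0.0020156548613980904 596
caddy [ 0.49727271 -0.00900747 -0.12324859] -7.061623850293391 0.0022523845562457713 953
```

View pics/ov.png

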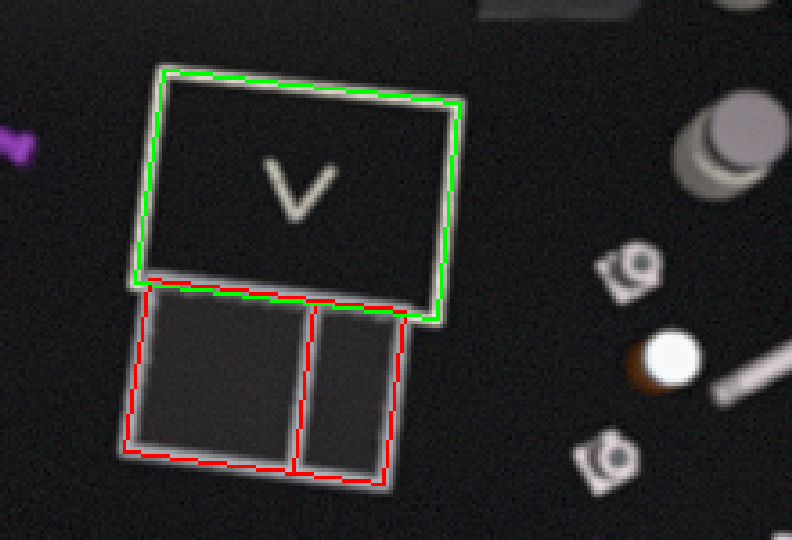

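```bash
cat >> h.py <<'E'
from scipy.spatial.transform import Rotation as Ro
def st():
    s=env.state();R=Ro.from_euler('xyz',s['orientation']).as_matrix()
    j=np.degrees(np.arctan2(R[1,2],R[0,2]))%180
    print('t %.2f tcp'%s['clock'],np.round(s['ee_pos'],4),'jaw %.1f'%j,'down %.3f'%R[2,0],'F',np.round(s['ft_force'],1),'w %.4f'%s['width'],'q7 %.2f'%s['q'][6])
    return s
E
python3 - <<'E'
from h import *
st()
c=[.4973,-.009,-.1232]
for p in [(-70,101),(-70,-101),(-83,85),(-83,-85)]:
  print(p,np.round(np.array(c[:2])+Ro.from_euler('z',c[2]).as_matrix()[:2,:2]@(np.array(p)/1000),4))
for n in("shaft1","housing1"):
  print(n,[(np.round(x['rect']).tolist(),round(x['conf'],2)) for x in env.spot_in("top",n)])
E
```

```text
t 0.15 tcp [ 0.1782 -0.6246  0.2305] jaw 105.9 down -1.000 F [ 0.  -0.1 -0.1] w 0.0857 q7 -0.05
(-70, 101) [0.4402 0.0998]
(-70, -101) [ 0.4154 -0.1006]
(-83, 85) [0.4254 0.0856]
(-83, -85) [ 0.4045 -0.0832]
shaft1 [([235.0, 214.0, 14.0, 31.0], 0.61), ([472.0, 192.0, 29.0, 16.0], 0.59), ([255.0, 126.0, 28.0, 20.0], 0.57), ([228.0, 157.0, 29.0, 17.0], 0.49)]
housing1 [([434.0, 167.0, 20.0, 14.0], 0.76), ([179.0, 192.0, 17.0, 18.0], 0.71), ([428.0, 283.0, 16.0, 12.0], 0.67), ([428.0, 218.0, 20.0, 16.0], 0.58)]
```

```bash
python3 -m pendant '[[[1,0.06,0.04,0,0],[1,0.06,0.04,0,0],[1,0.05,0.04,0,0],[1,0.05,0.05,0,0],[1,0.02,0.06,0,0],[1,0.0,0.06,0,0],[1,0,0.06,0,0],[1,0,0.06,0,0],[1,0,0.06,0,0],[1,0,0.06,0,0]]]'
```

```text
clock: 1.5
ee_pos: [0.3949, -0.1113, 0.2316]
orientation: [0.733, 1.57, -0.56]
ft_force: [0.7, 0.3, 0.2]
width: -0.0001
```

```bash
python3 -m pendant '[[[1,0.01,0.06,-0.03,0],[1,0.0,0.06,-0.03,0],[1,-0.01,0.06,-0.04,0],[1,0,0.02,-0.06,0],[1,0,0,-0.055,0],[1,0,0,0,0]]]'
python3 - <<'E'
from h import *
st();print(caddy([.497,-.009,-.123],'a1'))
E
```

```text
clock: 2.25
ee_pos: [0.3917, 0.0689, 0.0242]
orientation: [-1.776, 1.561, -3.067]
ft_force: [0.6, 0.4, 0.5]
width: 0.0001
t 2.25 tcp [0.3917 0.0689 0.0242] jaw 106.0 down -1.000 F [0.6 0.4 0.5] w 0.0001 q7 -1.81
(array([ 0.49712105, -0.00887524, -0.12333889]), np.float64(0.002278976498722095), 822)
```

View pics/a1.png

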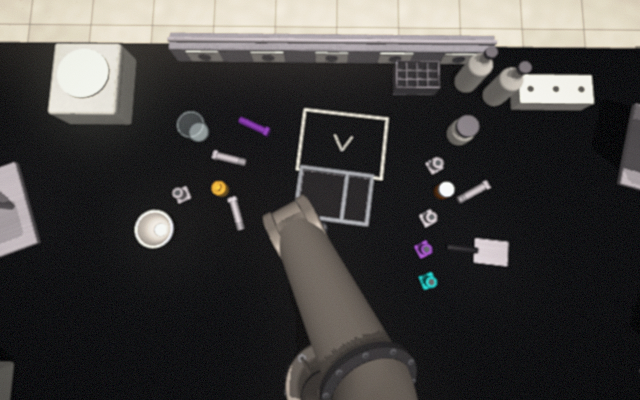

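```bash
python3 -m pendant '[[[1,0,0.018,-0.012,0],[1,0.01,0,0,0],[1,0.01,0,0,0],[1,0.01,0,0,0],[1,0.01,-0.001,0,0],[1,0.01,-0.001,0,0],[1,0.01,-0.001,0,0],[1,0,0,0,0]]]'
python3 - <<'E'
from h import *
st();c=caddy([.51,-.009,-.2],'a2');print(c,np.degrees(c[0][2]))
E
```

```text
clock: 3.3
ee_pos: [0.4534, 0.0878, 0.0147]
orientation: [-2.579, 1.565, 2.413]
ft_force: [-5.4, 8.8, -0.6]
width: -0.0003
t 3.30 tcp [0.4534 0.0878 0.0147] jaw 106.0 down -1.000 F [-5.4  8.8 -0.6] w -0.0003 q7 -1.85
(array([ 0.50479825, -0.01513922, -0.3266129 ]), np.float64(0.0022524703129179063), 719) -18.713540768937726
```

```bash
python3 -m pendant '[[[1,0.01,-0.002,0,0],[1,0.01,-0.003,0,0],[1,0,0,0,0]]]'
python3 - <<'E'
from h import *
st();c=caddy([.505,-.015,-.35],'a3');print(c,np.degrees(c[0][2]))
p=c[0]
for q in [(-95,-75),(-83,-75),(-50,-75)]:
  print(q,np.round(p[:2]+Ro.from_euler('z',p[2]).as_matrix()[:2,:2]@(np.array(q)/1000),4))
E
```

```text
clock: 3.72
ee_pos: [0.4746, 0.083, 0.0149]
orientation: [-2.974, 1.566, 2.018]
ft_force: [-3.7, 7.2, -0.5]
width: 0.0
t 3.73 tcp [0.4746 0.083  0.0149] jaw 106.0 down -1.000 F [-3.7  7.2 -0.5] w 0.0000 q7 -1.83
(array([ 0.51142955, -0.02398559, -0.48527616]), np.float64(0.002263817552725658), 647) -27.80427611468935
(-95, -75) [ 0.3924 -0.046 ]
(-83, -75) [ 0.403  -0.0516]
(-50, -75) [ 0.4322 -0.067 ]
```

```bash
python3 -m pendant '[[[1,-0.03,0.005,0,0],[1,-0.01,0,0.06,0],[1,-0.02,-0.03,0.03,0],[1,-0.02,-0.05,0,0],[1,-0.004,-0.055,0,0],[1,0,0,0,0]]]'
python3 - <<'E'
from h import *
st()
E
```

```text
clock: 4.53
ee_pos: [0.3913, -0.0552, 0.1056]
orientation: [-0.039, 1.569, -1.341]
ft_force: [0.4, 0.2, -0.2]
width: -0.0002
t 4.53 tcp [ 0.3913 -0.0552  0.1056] jaw 105.4 down -1.000 F [ 0.4  0.2 -0.2] w -0.0002 q7 -1.35
```

```bash
python3 -m pendant '[[[1,-0.008,0.0,-0.03,0],[1,0,0,-0.03,0],[1,0,0,0,0]]]'
python3 - <<'E'
from h import *
st()
E
```

```text
clock: 4.9
ee_pos: [0.3824, -0.05, 0.044]
orientation: [-2.143, 1.567, 2.848]
ft_force: [0.1, 1.5, 0.4]
width: -0.0
t 4.90 tcp [ 0.3824 -0.05    0.044 ] jaw 106.0 down -1.000 F [0.1 1.5 0.4] w -0.0000 q7 -1.43
```

```bash
python3 -m pendant '[[[1,0,0,-0.03,0],[1,0.012,-0.005,0,0],[1,0.01,-0.006,0,0],[1,0.01,-0.006,0,0],[1,0.01,-0.005,0,0],[1,0,0,0,0]]]'
cat >> h.py <<'E'
B=np.array([0.65304,-0.03519,-0.10667])
def rep(p0,name):
    s=st();c,e,n=caddy(p0,name);d=np.array(s['ee_pos'][:2])-c[:2]
    f=lambda a:np.array([[np.cos(a),np.sin(a)],[-np.sin(a),np.cos(a)]])
    print('caddy',np.round(c,4),'rel deg %.1f'%np.degrees(c[2]-B[2]),'err',round(e,4),n,'tcp local',np.round(f(c[2])@d*1000,0),'to go fwd/left mm',np.round(f(B[2])@(B[:2]-c[:2])*1000,1))
    return c
E
python3 -c "
from h import *
rep([.511,-.024,-.4],'a4')"
```

```text
clock: 5.65
ee_pos: [0.4194, -0.0758, 0.0148]
orientation: [-1.611, 1.556, -2.907]
ft_force: [-12.1, -4.5, 2.5]
width: 0.0003
t 5.65 tcp [ 0.4194 -0.0758  0.0148] jaw 105.7 down -1.000 F [-12.1  -4.5   2.5] w 0.0003 q7 -1.45
caddy [ 0.519  -0.0239 -0.2812] rel deg -10.0 err 0.0023 763 tcp local [-81. -78.] to go fwd/left mm [134.5   3. ]
```

```bash
python3 -m pendant '[[[1,0.012,-0.004,0,0],[1,0.012,-0.003,0,0],[1,0.012,-0.003,0,0],[1,0.012,-0.002,0,0],[1,0.012,0.0,0,0],[1,0,0,0,0]]]'; 
python3 -c "
from h import *
rep([.53,-.024,.1],'a5')"
```

```text
clock: 6.45
ee_pos: [0.483, -0.0894, 0.0153]
orientation: [-1.288, 1.562, -2.585]
ft_force: [-5.8, -6.0, -0.9]
width: -0.0
t 6.45 tcp [ 0.483  -0.0894  0.0153] jaw 105.7 down -1.000 F [-5.8 -6.  -0.9] w -0.0000 q7 -1.45
caddy [ 0.5493 -0.007   0.1803] rel deg 16.4 err 0.0023 731 tcp local [-80. -69.] to go fwd/left mm [106.2 -17. ]
```

```bash
python3 -m pendant '[[[1,0.012,0.002,0,0],[1,0.008,0.002,0,0],[1,0,0,0,0]]]'; 
python3 -c "
from h import *
c=rep([.555,-.004,.28],'a6')
for q in [(-100,72),(-84,72)]:
  print(q,np.round(c[:2]+Ro.from_euler('z',c[2]).as_matrix()[:2,:2]@(np.array(q)/1000),4))
"
```

```text
clock: 6.88
ee_pos: [0.5021, -0.0871, 0.0152]
orientation: [-1.178, 1.56, -2.475]
ft_force: [-6.4, -9.2, -1.7]
width: -0.0
t 6.88 tcp [ 0.5021 -0.0871  0.0152] jaw 105.7 down -1.000 F [-6.4 -9.2 -1.7] w -0.0000 q7 -1.46
caddy [5.571e-01 5.000e-04 3.199e-01] rel deg 24.4 err 0.0024 713 tcp local [-80. -66.] to go fwd/left mm [ 99.2 -25.3]
(-100, 72) [0.4395 0.0374]
(-84, 72) [0.4547 0.0424]
```

```bash
python3 -m pendant '[[[1,-0.03,-0.01,0,0],[1,-0.01,0.02,0.06,0],[1,-0.014,0.05,0.02,0],[1,-0.01,0.055,0,0],[1,-0.002,0.014,-0.03,0],[1,0,0,-0.04,0],[1,0,0,0,0]]]'; 
python3 -c "
from h import *
c=rep([.557,0,.32],'a7')
"
```

```text
clock: 7.8
ee_pos: [0.4395, 0.0477, 0.0233]
orientation: [-1.786, 1.568, -3.078]
ft_force: [-0.3, -0.2, 1.1]
width: 0.0
t 7.80 tcp [0.4395 0.0477 0.0233] jaw 105.9 down -1.000 F [-0.3 -0.2  1.1] w 0.0000 q7 -1.76
caddy [0.5569 0.0007 0.3201] rel deg 24.5 err 0.0025 790 tcp local [-97.  81.] to go fwd/left mm [ 99.4 -25.5]
```

```bash
python3 -m pendant '[[[1,0,0,-0.008,0],[1,0.012,0.006,0,0],[1,0.012,0.006,0,0],[1,0.012,0.006,0,0],[1,0.012,0.005,0,0],[1,0.012,0.004,0,0],[1,0.012,0.002,0,0],[1,0,0,0,0]]]'; 
python3 -c "
from h import *
c=rep([.575,0,.0],'a8')
"
```

```text
clock: 8.85
ee_pos: [0.5095, 0.0813, 0.0152]
orientation: [-2.471, 1.564, 2.522]
ft_force: [-5.0, 6.9, -1.9]
width: -0.0004
t 8.85 tcp [0.5095 0.0813 0.0152] jaw 106.1 down -1.000 F [-5.   6.9 -1.9] w -0.0004 q7 -1.81
caddy [ 0.5768 -0.0059 -0.1642] rel deg -3.3 err 0.0024 627 tcp local [-81.  75.] to go fwd/left mm [ 78.9 -21. ]
```

```bash
python3 -m pendant '[[[1,0.012,0,0,0],[1,0.012,-0.001,0,0],[1,0.012,-0.002,0,0],[1,0.006,-0.002,0,0],[1,0,0,0,0]]]'; 
python3 -c "
from h import *
c=rep([.585,-.01,-.45],'a9')
for q in [(-100,-72),(-84,-72)]:
  print(q,np.round(c[:2]+Ro.from_euler('z',c[2]).as_matrix()[:2,:2]@(np.array(q)/1000),4))
"
```

```text
clock: 9.52
ee_pos: [0.5525, 0.0779, 0.0153]
orientation: [-2.969, 1.564, 2.024]
ft_force: [-4.8, 8.9, -2.1]
width: 0.0001
t 9.53 tcp [0.5525 0.0779 0.0153] jaw 106.1 down -1.000 F [-4.8  8.9 -2.1] w 0.0001 q7 -1.78
caddy [ 0.5928 -0.0217 -0.4857] rel deg -21.7 err 0.0024 488 tcp local [-82.  69.] to go fwd/left mm [61.4 -7. ]
(-100, -72) [ 0.4707 -0.0387]
(-84, -72) [ 0.4849 -0.0462]
```

```bash
python3 -m pendant '[[[1,-0.03,0.01,0,0],[1,-0.01,0.0,0.06,0],[1,-0.02,-0.05,0.02,0],[1,-0.014,-0.055,0,0],[1,0,-0.006,-0.03,0],[1,0,0,-0.05,0],[1,0,0,0,0]]]'; 
python3 -c "
from h import *
c=rep([.593,-.022,-.48],'a10')
"
```

```text
clock: 10.45
ee_pos: [0.478, -0.0291, 0.0138]
orientation: [-1.969, 1.565, 3.022]
ft_force: [0.6, 0.3, -0.3]
width: -0.0003
t 10.45 tcp [ 0.478  -0.0291  0.0138] jaw 105.9 down -1.000 F [ 0.6  0.3 -0.3] w -0.0003 q7 -1.59
caddy [ 0.5925 -0.0223 -0.4839] rel deg -21.6 err 0.0025 627 tcp local [-98. -59.] to go fwd/left mm [61.5 -6.4]
```

```bash
python3 -m pendant '[[[1,0.012,-0.006,0,0],[1,0.006,-0.011,0,0],[1,0.005,-0.011,0,0],[1,0.006,-0.011,0,0],[1,0.007,-0.010,0,0],[1,0.008,-0.009,0,0],[1,0,0,0,0]]]'; 
python3 -c "
from h import *
c=rep([.6,-.022,-.3],'a11')
"
```

```text
clock: 11.38
ee_pos: [0.5244, -0.0877, 0.0167]
orientation: [-0.451, 1.57, -1.745]
ft_force: [-2.7, 0.6, 0.2]
width: 0.0001
t 11.38 tcp [ 0.5244 -0.0877  0.0167] jaw 105.9 down -1.000 F [-2.7  0.6  0.2] w 0.0001 q7 -1.47
caddy [ 0.6019 -0.0306  0.0419] rel deg 8.5 err 0.0025 690 tcp local [-80. -54.] to go fwd/left mm [51.4  0.9]
```

```bash
python3 -m pendant '[[[1,0.012,-0.003,0,0],[1,0.012,-0.002,0,0],[1,0,0,0,0]]]'; 
python3 -c "
from h import *
c=rep([.61,-.03,.2],'a12')
for q in [(-100,65)]:
  print(q,np.round(c[:2]+Ro.from_euler('z',c[2]).as_matrix()[:2,:2]@(np.array(q)/1000),4))
"
```

```text
clock: 11.8
ee_pos: [0.5435, -0.0972, 0.0157]
orientation: [-1.27, 1.559, -2.566]
ft_force: [-10.9, -6.8, 6.7]
width: 0.0001
t 11.80 tcp [ 0.5435 -0.0972  0.0157] jaw 105.7 down -1.000 F [-10.9  -6.8   6.7] w 0.0001 q7 -1.47
caddy [ 0.6084 -0.0279  0.2403] rel deg 19.9 err 0.0024 644 tcp local [-80. -52.] to go fwd/left mm [45.2 -2.5]
(-100, 65) [0.4958 0.0114]
```

```bash
python3 -m pendant '[[[1,-0.03,-0.01,0,0],[1,-0.01,0.02,0.06,0],[1,-0.008,0.05,0.02,0],[1,0,0.05,0,0],[1,0,0,-0.03,0],[1,0,0,-0.05,0],[1,0.01,0.004,0,0],[1,0.012,0.005,0,0],[1,0.012,0.004,0,0],[1,0.012,0.004,0,0]]]'; 
python3 -c "
from h import *
c=rep([.615,-.028,.1],'a13')
"
```

```text
clock: 13.1
ee_pos: [0.5407, 0.0372, 0.0146]
orientation: [-1.93, 1.559, 3.062]
ft_force: [-11.6, 5.4, 1.2]
width: 0.0
t 13.10 tcp [0.5407 0.0372 0.0146] jaw 106.0 down -1.000 F [-11.6   5.4   1.2] w 0.0000 q7 -1.72
caddy [ 0.6207 -0.0305  0.0108] rel deg 6.7 err 0.0021 460 tcp local [-79.  69.] to go fwd/left mm [32.7 -1.2]
```

```bash
python3 -m pendant '[[[1,0.012,0.002,0,0],[1,0.012,0.0,0,0],[1,0.012,0.0,0,0],[1,0.007,-0.001,0,0],[1,0,0,0,0]]]'; 
python3 -c "
from h import *
c=rep([.635,-.028,-.3],'a14')
for q in [(-100,-60)]:
  print(q,np.round(c[:2]+Ro.from_euler('z',c[2]).as_matrix()[:2,:2]@(np.array(q)/1000),4))
"
```

```text
clock: 13.78
ee_pos: [0.5884, 0.0408, 0.0156]
orientation: [-3.096, 1.565, 1.897]
ft_force: [-4.7, 7.4, -3.7]
width: -0.0
t 13.78 tcp [0.5884 0.0408 0.0156] jaw 106.1 down -1.000 F [-4.7  7.4 -3.7] w -0.0000 q7 -1.71
caddy [ 0.6437 -0.0449 -0.3406] rel deg -13.4 err 0.0025 365 tcp local [-81.  62.] to go fwd/left mm [ 8.2 10.6]
(-100, -60) [ 0.5294 -0.068 ]
```

```bash
python3 -m pendant '[[[1,-0.03,0.01,0,0],[1,-0.01,0.0,0.06,0],[1,-0.01,-0.05,0.02,0],[1,-0.009,-0.055,0,0],[1,0,-0.014,-0.03,0],[1,0,0,-0.05,0],[1,0.01,-0.001,0,0],[1,0.01,0,0,0],[1,0.008,0.002,0,0],[1,0,0,0,0]]]'; 
python3 -c "
from h import *
c=rep([.65,-.04,-.25],'a15')
"
```

```text
clock: 15.08
ee_pos: [0.5508, -0.0746, 0.0149]
orientation: [-1.609, 1.553, -2.904]
ft_force: [-17.0, -3.6, 7.5]
width: 0.0004
t 15.07 tcp [ 0.5508 -0.0746  0.0149] jaw 105.8 down -1.000 F [-17.   -3.6   7.5] w 0.0004 q7 -1.51
caddy [ 0.6457 -0.0454 -0.315 ] rel deg -11.9 err 0.0026 469 tcp local [-81. -57.] to go fwd/left mm [ 6.2 11. ]
```

```bash
python3 -m pendant '[[[1,0.008,0.004,0,0],[1,0.008,0.003,0,0],[1,0,0,0,0]]]'; 
python3 -c "
from h import *
c=rep([.65,-.04,-.2],'a16')
"
```

```text
clock: 15.5
ee_pos: [0.5684, -0.0689, 0.0145]
orientation: [-1.489, 1.556, -2.784]
ft_force: [-13.2, -4.6, -0.7]
width: 0.0001
t 15.50 tcp [ 0.5684 -0.0689  0.0145] jaw 105.8 down -1.000 F [-13.2  -4.6  -0.7] w 0.0001 q7 -1.53
caddy [ 0.659  -0.0408 -0.2588] rel deg -8.7 err 0.0026 424 tcp local [-80. -50.] to go fwd/left mm [-6.6  4.9]
```

```bash
python3 -m pendant '[[[1,-0.019,0.005,0,0],[1,-0.008,-0.028,0,0],[1,0,0,0,0],[1,0.017,-0.004,0,0],[1,0.006,-0.009,0,0],[1,0.006,-0.009,0,0],[1,0,0,0,0]]]'; 
python3 -c "
from h import *
c=rep([.66,-.04,-.2],'a17')
"
```

```text
clock: 16.42
ee_pos: [0.5776, -0.109, 0.0159]
orientation: [2.025, 1.569, 0.733]
ft_force: [-1.3, 1.6, 1.6]
width: -0.0
t 16.43 tcp [ 0.5776 -0.109   0.0159] jaw 106.0 down -1.000 F [-1.3  1.6  1.6] w -0.0000 q7 -1.45
caddy [ 0.6629 -0.0422 -0.0771] rel deg 1.7 err 0.0025 690 tcp local [-80. -73.] to go fwd/left mm [-10.5   5.9]
```

```bash
python3 -m pendant '[[[1,-0.03,0,0,0],[-1,-0.03,0,0.06,0],[-1,-0.06,-0.03,0.06,0],[-1,-0.04,-0.02,0.06,0],[-1,0,0,0,0]]]'
python3 - <<'E'
from h import *
c=rep([.66,-.04,-.1],'b0')
im=cv2.imread('pics/b0.png')
cv2.imwrite('pics/b0L.png',cv2.resize(im[95:255,130:330],None,fx=4,fy=3.7,interpolation=cv2.INTER_CUBIC))
cv2.imwrite('pics/b0R.png',cv2.resize(im[135:305,380:530],None,fx=4,fy=3.5,interpolation=cv2.INTER_CUBIC))
E
```

```text
clock: 17.1
ee_pos: [0.4454, -0.151, 0.1672]
orientation: [0.716, 1.559, -0.58]
ft_force: [0.4, 0.6, -0.9]
width: 0.0725
t 17.10 tcp [ 0.4454 -0.151   0.1672] jaw 105.7 down -1.000 F [ 0.4  0.6 -0.9] w 0.0725 q7 -1.16
caddy [ 0.663  -0.0419 -0.078 ] rel deg 1.6 err 0.0025 991 tcp local [-208. -126.] to go fwd/left mm [-10.6   5.6]
```

View pics/b0L.png

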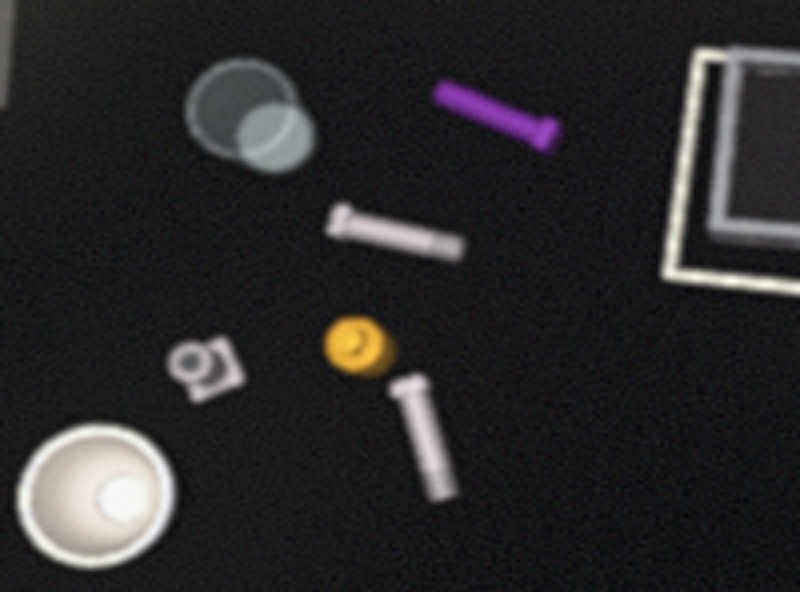

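View pics/b0R.png

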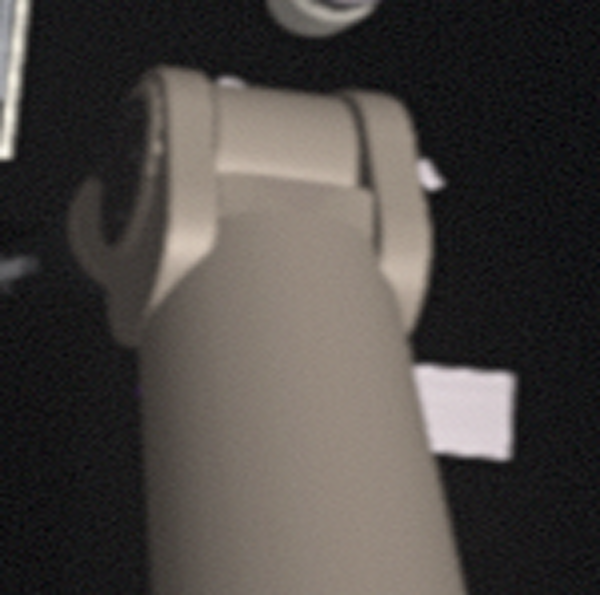

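View pics/b0.png

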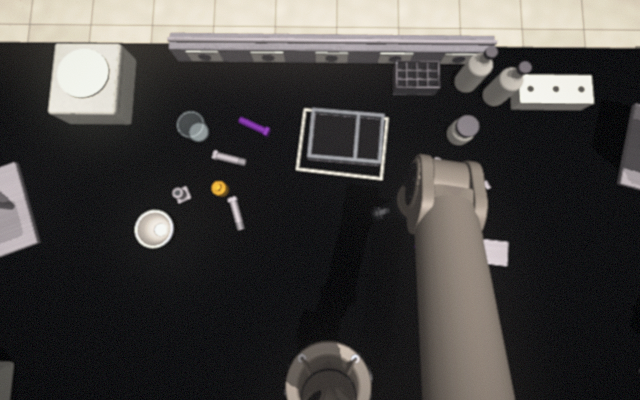

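```bash
cat >> h.py <<'E'
def shaft(im,uv,r=26,zc=.013):
    u0,v0=uv;hsv=cv2.cvtColor(im,cv2.COLOR_BGR2HSV)
    m=np.zeros(im.shape[:2],np.uint8);x0,x1,y0,y1=max(u0-r,0),u0+r,max(v0-r,0),v0+r
    m[y0:y1,x0:x1]=((im[y0:y1,x0:x1].min(2)>85)&(hsv[y0:y1,x0:x1,1]<60))
    n,l,s,_=cv2.connectedComponentsWithStats(m)
    ds=[np.min(np.hypot(*(np.argwhere(l==i)-[v0,u0]).T)) if s[i,4]>30 else 99 for i in range(1,n)]
    i=1+int(np.argmin(ds));v,u=np.nonzero(l==i)
    W=bp("top",np.c_[u,v],zc)[:,:2];mu=W.mean(0);_,_,V=np.linalg.svd(W-mu);a=V[0]
    t=(W-mu)@a;w=(W-mu)@V[1]
    # collar end: wider
    hi=np.ptp(w[t>t.max()-.012]);lo=np.ptp(w[t<t.min()+.012])
    if lo>hi:a=-a;t=-t
    mid=mu+a*(t.max()+t.min())/2
    mm=np.abs(t-(t.max()+t.min())/2)<.03
    V1=np.array([-a[1],a[0]]);w=(W-mid)@V1;mid=mid+V1*np.median(w[mm])
    return mid,np.degrees(np.arctan2(a[1],a[0])),np.ptp(t),len(W),(hi,lo)
def tobay(c,q): return np.array(c[:2])+Ro.from_euler('z',c[2]).as_matrix()[:2,:2]@(np.array(q)/1000)
def housing(im,d,uv,r=14):
    u0,v0=uv;P=cloud("top",d)[v0-r:v0+r,u0-r:u0+r];g=im[v0-r:v0+r,u0-r:u0+r]
    vv,uu=np.mgrid[v0-r:v0+r,u0-r:u0+r]
    br=g.max(2)>60
    top=(P[...,2]>.031)&(P[...,2]<.046)&br;W=bp("top",np.c_[uu[top],vv[top]],.038)[:,:2]
    (cx,cy),rad=cv2.minEnclosingCircle(W.astype(np.float32))
    fl=(P[...,2]<.014)&(g.min(2)>85);F=bp("top",np.c_[uu[fl],vv[fl]],.006)[:,:2]
    c=np.array([cx,cy])
    # flange yaw: max of |F-c| L-inf fit to 18mm
    best=[]
    for a in np.arange(0,90,1):
        R=Ro.from_euler('z',np.radians(a)).as_matrix()[:2,:2];q=(F-W.mean(0))@R
        best.append(np.percentile(np.abs(q).max(1),95))
    return c,W.mean(0),rad,len(W),len(F),int(np.argmin(best)),min(best)
E
python3 - <<'E'
from h import *
im,d=env.get_image("top");cv2.imwrite('pics/b1.png',im);np.save('pics/b1.npy',d)
for uv in[(230,158),(236,213)]:print('shaft',shaft(im,uv))
print('housing',housing(im,d,(181,194)))
print('weight',bp("top",(219,188),.05),'mortar',bp("top",(154,229),.04))
c=[.663,-.042,-.078]
for q in[(0,4),(0,34),(0,64),(-39,-63),(0,-63),(39,-63)]:print(q,np.round(tobay(c,q),4))
E
```

```text
shaft (array([0.60321165, 0.28403604]), np.float64(75.91747432035586), np.float64(0.09678631934109433), 243, (np.float64(0.025576635754451783), np.float64(0.017890150800309347)))
shaft (array([0.4492958 , 0.25650253]), np.float64(18.66183543830351), np.float64(0.09592847116365161), 260, (np.float64(0.01715793790883001), np.float64(0.02676400127333011)))
housing (array([0.49942359, 0.41064224]), array([0.49947855, 0.41128499]), 0.01508805900812149, 88, 124, 30, np.float64(0.0221362497774388))
weight [[0.51161556 0.29562378 0.05      ]] mortar [[0.40094861 0.46645613 0.04      ]]
(0, 4) [ 0.6633 -0.038 ]
(0, 34) [ 0.6656 -0.0081]
(0, 64) [0.668  0.0218]
(-39, -63) [ 0.6192 -0.1018]
(0, -63) [ 0.6581 -0.1048]
(39, -63) [ 0.697  -0.1078]
```

```bash
python3 -m pendant '[[[0,0,0.06,0,3],[0,0,0.06,0,0],[0,0,0.06,0,0],[0,0,0.06,0,0],[0,0,0.06,0,0],[0,0,0.06,0,0],[0,0.002,0.047,-0.03,0],[0,0,0,-0.04,0],[0,0,0,0,0]]]'; 
python3 -c "
from h import *
st()
im,d=env.get_image('side');cv2.imwrite('pics/s1.png',im)"
```

```text
clock: 18.32
ee_pos: [0.4421, 0.259, 0.0885]
orientation: [-1.64, 1.563, -2.877]
ft_force: [-0.1, -1.4, 0.1]
width: 0.0429
t 18.32 tcp [0.4421 0.259  0.0885] jaw 109.1 down -1.000 F [-0.1 -1.4  0.1] w 0.0429 q7 -2.17
```

View pics/s1.png

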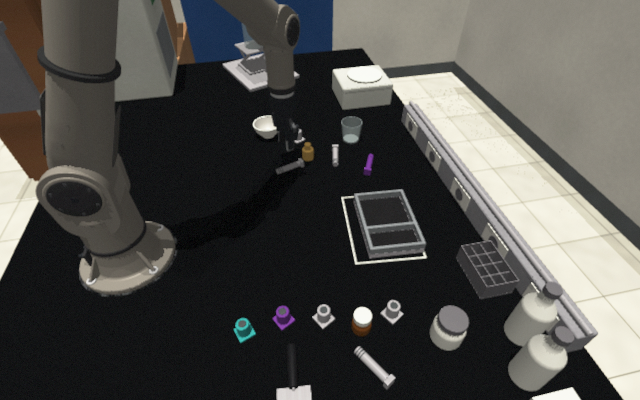

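```bash
python3 -m pendant '[[[0,0.007,-0.002,-0.04,0],[0,0,0,-0.03,0],[0,0,0,-0.013,0],[0,0,0,0,0],[1,0,0,0,0],[1,0,0,0,0],[1,0,0,0,0],[1,0,0,0,0]]]'; 
python3 -c "
from h import *
st()"
python3 -m pendant '[[[1,0,0,0.05,0],[1,0,0,0.05,0],[1,0,0,0,0]]]'
```

```text
clock: 19.38
ee_pos: [0.4533, 0.2574, 0.0107]
orientation: [1.448, 1.568, 0.207]
ft_force: [-1.0, 0.3, 5.6]
width: 0.0145
t 19.38 tcp [0.4533 0.2574 0.0107] jaw 108.9 down -1.000 F [-1.   0.3  5.6] w 0.0145 q7 -2.26
clock: 19.75
ee_pos: [0.4551, 0.259, 0.1136]
orientation: [1.653, 1.561, 0.412]
ft_force: [-0.2, -0.7, -1.7]
width: 0.0145
```

```bash
python3 -c "
from h import *
st()
im,d=env.get_image('side');cv2.imwrite('pics/s2.png',cv2.resize(im[60:220,220:420],None,fx=4,fy=3.7))
im,d=env.get_image('top');cv2.imwrite('pics/t2.png',cv2.resize(im[95:255,130:330],None,fx=4,fy=3.7))
"
```

```text
t 19.75 tcp [0.4551 0.259  0.1136] jaw 108.9 down -1.000 F [-0.2 -0.7 -1.7] w 0.0145 q7 -2.14
```

View pics/s2.png

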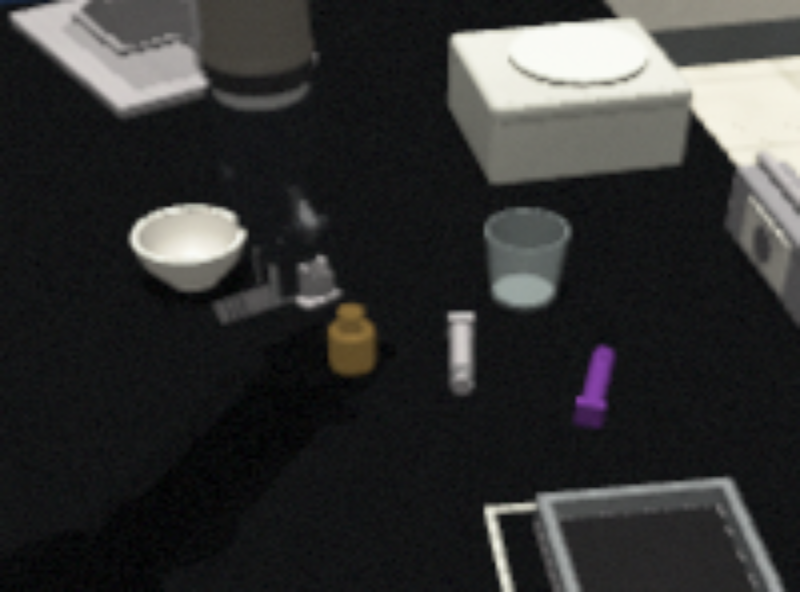

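View pics/t2.png

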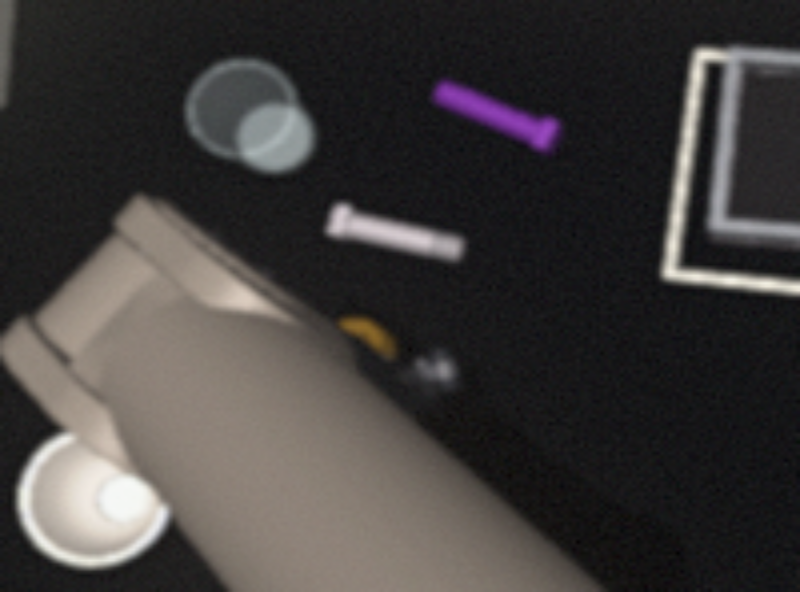

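```bash
python3 -m pendant '[[[1,0.04,-0.045,0,-5],[1,0.04,-0.045,0,-5],[1,0.04,-0.045,0,-5],[1,0.04,-0.045,0,-4],[1,0.04,-0.045,0,-4],[1,0.013,-0.016,0,0],[1,0,0,0,0],[1,0,0,0,0]]]'; 
python3 -c "
from h import *
s=st();print(tobay([.663,-.042,-.078],(0,60))-s['ee_pos'][:2])"
```

```text
clock: 20.85
ee_pos: [0.6634, 0.0186, 0.1081]
orientation: [-2.035, 1.568, 2.61]
ft_force: [1.3, 1.1, -2.2]
width: 0.0149
t 20.85 tcp [0.6634 0.0186 0.1081] jaw 86.1 down -1.000 F [ 1.3  1.1 -2.2] w 0.0149 q7 -1.99
[ 0.00430418 -0.00077078]
```

```bash
python3 -m pendant '[[[1,0.007,-0.001,-0.03,0],[1,0,0,-0.03,0],[1,0,0,-0.012,0],[1,0,0,0,0]]]'; 
python3 -c "
from h import *
s=st()"
```

```text
clock: 21.35
ee_pos: [0.671, 0.0162, 0.0365]
orientation: [-1.714, 1.569, 2.929]
ft_force: [0.6, 1.5, -0.8]
width: 0.0144
t 21.35 tcp [0.671  0.0162 0.0365] jaw 86.0 down -1.000 F [ 0.6  1.5 -0.8] w 0.0144 q7 -2.03
```

```bash
python3 -m pendant '[[[1,0,0,-0.006,0],[1,0,0,0,0],[0.4,0,0,0,0],[0.4,0,0,0,0],[0.4,0,0,0,0],[0.4,0,0,0.03,0],[0.4,0,0,0.05,0],[0.4,0,0,0.03,0]]]'; 
python3 -c "
from h import *
s=st()"
```

```text
clock: 22.35
ee_pos: [0.6732, 0.0151, 0.1437]
orientation: [1.731, 1.568, 0.089]
ft_force: [0.1, 0.1, 0.6]
width: 0.0257
t 22.35 tcp [0.6732 0.0151 0.1437] jaw 85.9 down -1.000 F [0.1 0.1 0.6] w 0.0257 q7 -1.98
```

```bash
python3 -m pendant '[[[0,-0.009,0.034,0,10],[0,-0.009,0.034,0,10],[0,-0.009,0.034,0,10],[0,-0.009,0.034,0,10],[0,-0.009,0.034,0,10],[0,-0.009,0.034,0,10],[0,-0.009,0.034,0,10],[0,-0.007,0.031,-0.04,10],[0,0,0,0,0],[0,0,0,0,0]]]'
python3 - <<'E'
from h import *
s=st()
im,d=env.get_image('top');cv2.imwrite('pics/t3.png',im)
im2,d=env.get_image('side');cv2.imwrite('pics/s3.png',cv2.resize(im2[80:280,250:450],None,fx=3,fy=3))
cv2.imwrite('pics/t3c.png',cv2.resize(im[95:255,130:400],None,fx=2.9,fy=2.9))
E
```

```text
clock: 23.6
ee_pos: [0.6029, 0.2829, 0.1012]
orientation: [-0.549, 1.57, -0.797]
ft_force: [0.0, 0.7, 0.1]
width: 0.0428
t 23.60 tcp [0.6029 0.2829 0.1012] jaw 165.8 down -1.000 F [0.  0.7 0.1] w 0.0428 q7 -1.18
```

View pics/t3c.png

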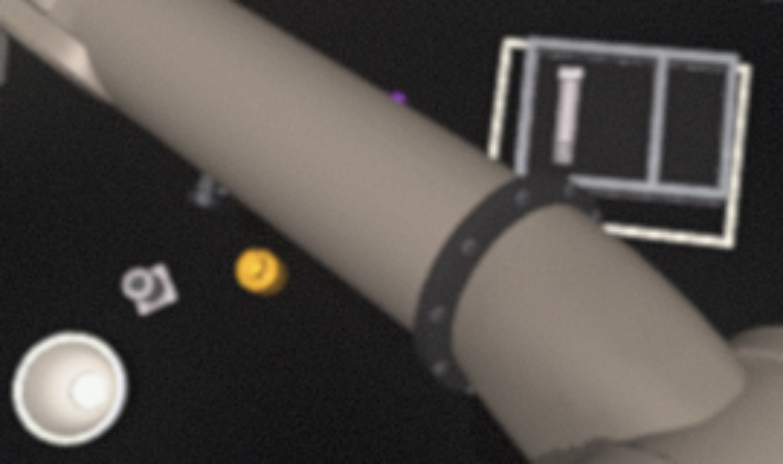

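View pics/s3.png

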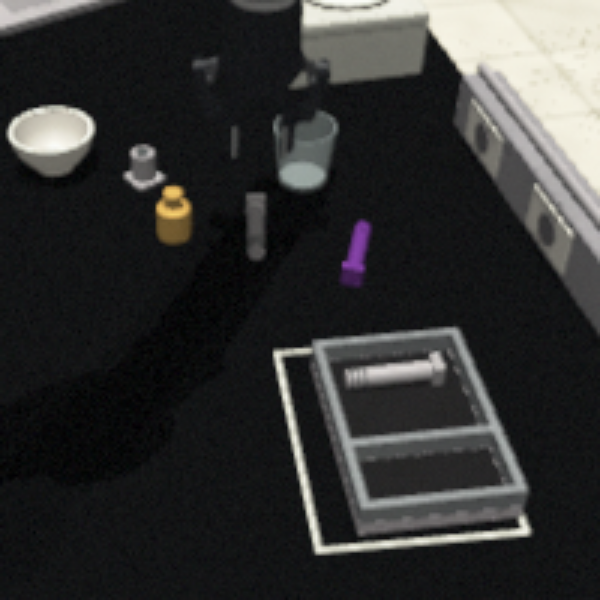

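```bash
python3 -m pendant '[[[0,0,0.001,-0.04,0],[0,0,0,-0.04,0],[0,0,0,-0.019,0],[0,0,0,0,0],[1,0,0,0,0],[1,0,0,0,0],[1,0,0,0,0]]]'; 
python3 -c "
from h import *
st()"
python3 -m pendant '[[[1,0,0,0.05,0],[1,0,0,0.05,0],[1,0,0,0,0]]]'
```

```text
clock: 24.58
ee_pos: [0.6035, 0.2856, 0.0042]
orientation: [0.647, 1.567, 0.402]
ft_force: [-0.6, -0.1, 6.8]
width: 0.0156
t 24.57 tcp [0.6035 0.2856 0.0042] jaw 165.9 down -1.000 F [-0.6 -0.1  6.8] w 0.0156 q7 -1.25
clock: 24.95
ee_pos: [0.6046, 0.2872, 0.1072]
orientation: [0.756, 1.561, 0.51]
ft_force: [0.4, -0.3, -0.8]
width: 0.0154
```

```bash
python3 -m pendant '[[[1,0.007,-0.041,0,-10],[1,0.007,-0.041,0,-10],[1,0.007,-0.041,0,-10],[1,0.008,-0.041,0,-10],[1,0.007,-0.04,0,-10],[1,0.008,-0.04,0,-10],[1,0.007,-0.04,0,-10],[1,0.007,-0.04,0,-10],[1,0,0,0,0],[1,0,0,0,0]]]'; 
python3 -c "
from h import *
s=st();print(tobay([.663,-.042,-.078],(0,5))-s['ee_pos'][:2])"
```

```text
clock: 26.2
ee_pos: [0.6593, -0.0383, 0.1011]
orientation: [-2.021, 1.569, 2.622]
ft_force: [-0.4, 0.7, -1.5]
width: 0.0158
t 26.20 tcp [ 0.6593 -0.0383  0.1011] jaw 86.0 down -1.000 F [-0.4  0.7 -1.5] w 0.0158 q7 -1.91
[0.00405799 0.00125597]
```

```bash
python3 -m pendant '[[[1,0.003,0.001,-0.03,0],[1,0,0,-0.03,0],[1,0,0,-0.01,0],[1,0,0,0,0],[1,0,0,-0.006,0],[1,0,0,0,0]]]'; 
python3 -c "
from h import *
s=st()"
```

```text
clock: 26.95
ee_pos: [0.6634, -0.0382, 0.0264]
orientation: [1.343, 1.57, -0.299]
ft_force: [-0.8, -0.2, -0.7]
width: 0.0156
t 26.95 tcp [ 0.6634 -0.0382  0.0264] jaw 85.9 down -1.000 F [-0.8 -0.2 -0.7] w 0.0156 q7 -1.95
```

```bash
python3 -m pendant '[[[1,0,0,-0.003,0],[1,0,0,0,0],[0.4,0,0,0,0],[0.4,0,0,0,0],[0.4,0,0,0,0],[0.4,0,0,0.03,0],[0.4,0,0,0.05,0],[0,0,0,0.04,0]]]'
python3 - <<'E'
from h import *
s=st()
im,d=env.get_image('top');cv2.imwrite('pics/t4.png',im);np.save('pics/t4.npy',d)
cv2.imwrite('pics/t4c.png',cv2.resize(im[100:300,280:530],None,fx=3,fy=3,interpolation=cv2.INTER_CUBIC))
print(shaft(im,(474,191)))
for uv in[(434,166),(428,218),(181,194)]:print(housing(im,d,uv))
print(bp('top',(446,190),.055))
E
```

```text
clock: 27.95
ee_pos: [0.6636, -0.0381, 0.1449]
orientation: [1.665, 1.569, 0.023]
ft_force: [0.3, -0.4, 0.3]
width: 0.0419
t 27.95 tcp [ 0.6636 -0.0381  0.1449] jaw 85.9 down -1.000 F [ 0.3 -0.4  0.3] w 0.0419 q7 -1.89
(array([ 0.52779191, -0.35870217]), np.float64(-154.03194078739625), np.float64(0.13608270359321745), 1057, (np.float64(0.03638344113452671), np.float64(0.025459232229874843)))h.py:81: RuntimeWarning: Mean of empty slice.
  R=Ro.from_euler('z',np.radians(a)).as_matrix()[:2,:2];q=(F-W.mean(0))@R
  ret = um.true_divide(
Traceback (most recent call last):
  File "h.py", line 82, in housing
    best.append(np.percentile(np.abs(q).max(1),95))
                ~~~~~~~~~~~~~^^^^^^^^^^^^^^^^^^^^^
IndexError: index -1 is out of bounds for axis 0 with size 0
```

View pics/t4c.png

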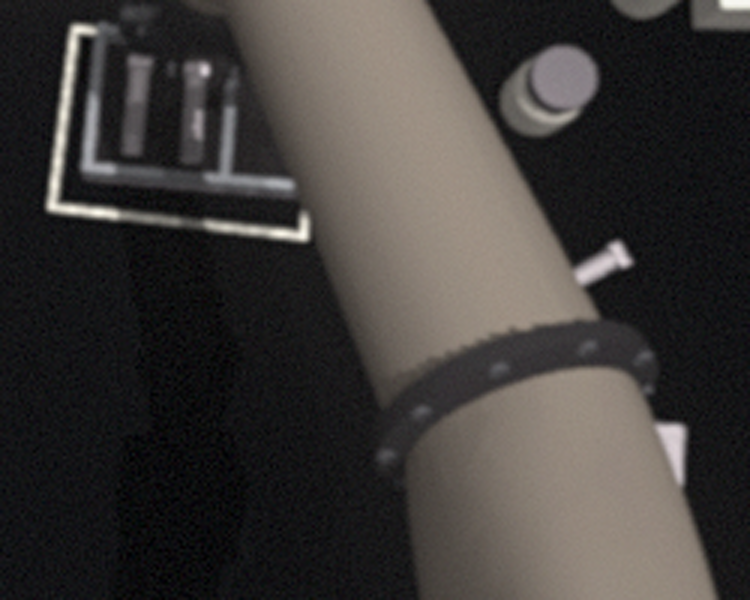

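```bash
python3 -m pendant '[[[0,-0.02,0.056,0,4],[0,-0.02,0.056,0,4],[0,-0.02,0.056,0,4],[0,-0.02,0.056,0,4],[0,-0.021,0.056,0,4],[0,-0.021,0.056,0,4],[0,-0.021,0.056,0,4],[0,-0.021,0.057,-0.03,3],[0,0,0,-0.03,0],[0,0,0,0,0]]]'
python3 - <<'E'
from h import *
s=st()
im,d=env.get_image('top');cv2.imwrite('pics/t5.png',im);np.save('pics/t5.npy',d)
im2,d2=env.get_image('side');cv2.imwrite('pics/s5.png',cv2.resize(im2[60:200,200:400],None,fx=4,fy=4))
cv2.imwrite('pics/t5c.png',cv2.resize(im[140:300,390:530],None,fx=5,fy=3.7,interpolation=cv2.INTER_CUBIC))
cv2.imwrite('pics/t5d.png',cv2.resize(im[95:185,280:400],None,fx=6,fy=6,interpolation=cv2.INTER_CUBIC))
print(shaft(im,(474,191)))
for uv in[(434,166),(428,218)]:print(housing(im,d,uv))
print('jar',bp('top',(446,190),.055))
E
```

```text
clock: 29.25
ee_pos: [0.4991, 0.4051, 0.0827]
orientation: [-1.243, 1.565, -2.343]
ft_force: [0.9, -0.1, 0.3]
width: 0.0426
t 29.25 tcp [0.4991 0.4051 0.0827] jaw 117.0 down -1.000 F [ 0.9 -0.1  0.3] w 0.0426 q7 -2.22
(array([ 0.51527021, -0.39776482]), np.float64(-60.55920805959961), np.float64(0.09722289251563832), 256, (np.float64(0.017191847496120585), np.float64(0.02576083637718725)))
(array([ 0.58910912, -0.29131293]), array([ 0.58954729, -0.29156833]), 0.014215157367289066, 84, 112, 77, np.float64(0.025173472429208678))
(array([ 0.4408161 , -0.26941502]), array([ 0.44096882, -0.26981183]), 0.014158478938043118, 87, 117, 36, np.float64(0.023819515707878366))
jar [[ 0.51198342 -0.30789633  0.055     ]]
```

View pics/t5c.png

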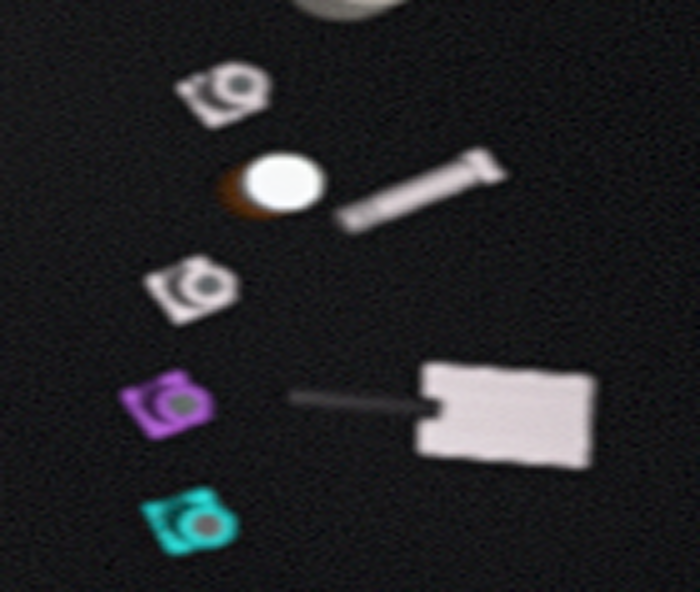

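View pics/s5.png

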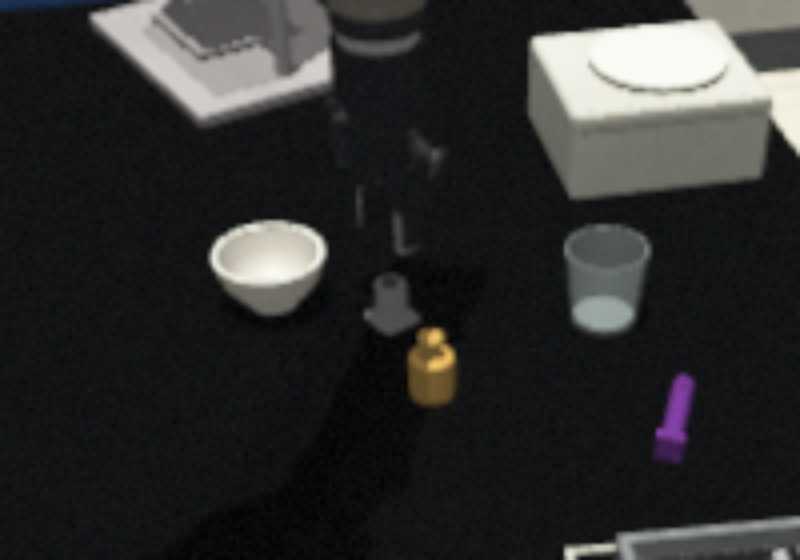

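View pics/t5d.png

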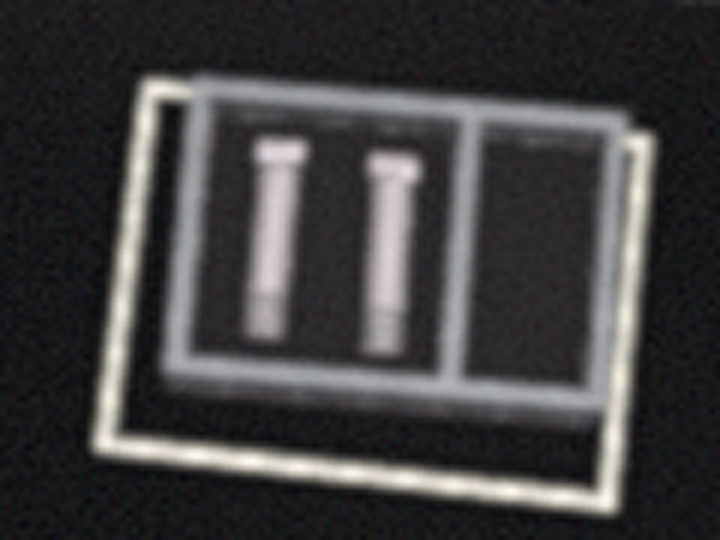

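```bash
python3 -m pendant '[[[0,0,0.003,-0.03,0],[0,0,0.0,-0.03,0],[0,0,0,-0.005,0],[0,0,0,0,0],[0,0,0,0,0]]]'
python3 - <<'E'
from h import *
s=st()
E
```

```text
clock: 29.98
ee_pos: [0.5019, 0.4101, 0.0221]
orientation: [1.778, 1.568, 0.676]
ft_force: [-0.4, 0.2, 0.0]
width: 0.0426
t 29.98 tcp [0.5019 0.4101 0.0221] jaw 116.9 down -1.000 F [-0.4  0.2  0. ] w 0.0426 q7 -2.27
```

```bash
python3 -m pendant '[[[0,-0.002,0.0,-0.007,0],[0,0,0,0,0],[1,0,0,0,0],[1,0,0,0,0],[1,0,0,0,0],[1,0,0,0,0]]]'
python3 - <<'E'
from h import *
s=st()
E
python3 -m pendant '[[[1,0,0,0.05,0],[1,0,0,0.05,0],[1,0,0,0.01,0]]]'
```

```text
clock: 30.72
ee_pos: [0.4989, 0.4096, 0.0136]
orientation: [1.941, 1.57, 0.84]
ft_force: [-0.3, 0.8, 2.2]
width: 0.026
t 30.73 tcp [0.4989 0.4096 0.0136] jaw 116.9 down -1.000 F [-0.3  0.8  2.2] w 0.0260 q7 -2.28
clock: 31.1
ee_pos: [0.5001, 0.411, 0.1267]
orientation: [1.785, 1.565, 0.683]
ft_force: [0.2, -0.1, -1.3]
width: 0.0262
```

```bash
python3 -m pendant '[[[1,0.022,-0.057,0,-3.5],[1,0.022,-0.057,0,-3.5],[1,0.022,-0.057,0,-3.5],[1,0.022,-0.057,0,-3.5],[1,0.022,-0.057,0,-3.5],[1,0.022,-0.057,0,-3.5],[1,0.022,-0.057,0,-3.5],[1,0.022,-0.058,0,-3.5],[1,0.02,-0.058,0,-3.5],[1,0,0,0,0]]]'; python3 -m pendant '[[[1,0,0,0,0],[1,0,0,0,0]]]'
python3 -c "
from h import *
s=st();print(tobay([.663,-.042,-.078],(39,-63))-s['ee_pos'][:2])"
```

```text
clock: 32.35
ee_pos: [0.6941, -0.1158, 0.1205]
orientation: [-0.419, 1.564, -2.082]
ft_force: [-0.3, 0.3, -1.4]
width: 0.026
clock: 32.6
ee_pos: [0.6941, -0.1032, 0.1226]
orientation: [-2.203, 1.569, 2.433]
ft_force: [0.1, -0.0, -1.2]
width: 0.0263
t 32.60 tcp [ 0.6941 -0.1032  0.1226] jaw 85.6 down -1.000 F [ 0.1 -0.  -1.2] w 0.0263 q7 -1.81
[ 0.00285549 -0.00469696]
```

```bash
python3 -m pendant '[[[1,0.002,-0.004,-0.04,0],[1,0,0,-0.03,0],[1,0,0,-0.01,0],[1,0,0,0,0],[1,0,0,0,0]]]'
python3 -c "
from h import *
s=st();print(tobay([.663,-.042,-.078],(39,-63))-s['ee_pos'][:2])"
```

```text
clock: 33.22
ee_pos: [0.698, -0.1091, 0.045]
orientation: [1.579, 1.568, -0.071]
ft_force: [-0.1, 0.5, -0.8]
width: 0.0258
t 33.23 tcp [ 0.698  -0.1091  0.045 ] jaw 85.5 down -1.000 F [-0.1  0.5 -0.8] w 0.0258 q7 -1.84
[-0.00104655  0.0012948 ]
```

```bash
python3 -m pendant '[[[1,-0.001,0.001,-0.005,0],[1,0,0,0,0],[0.1,0,0,0,0],[0.1,0,0,0,0],[0.1,0,0,0,0],[0.1,0,0,0.03,0],[0.1,0,0,0.05,0],[0,0,0,0.02,0]]]'
python3 - <<'E'
from h import *
s=st()
im2,d2=env.get_image('side');cv2.imwrite('pics/s6.png',cv2.resize(im2[170:280,300:460],None,fx=5,fy=5))
E
```

```text
clock: 34.22
ee_pos: [0.6977, -0.1085, 0.1419]
orientation: [1.568, 1.565, -0.083]
ft_force: [0.3, -0.1, 0.4]
width: 0.0428
t 34.23 tcp [ 0.6977 -0.1085  0.1419] jaw 85.4 down -1.000 F [ 0.3 -0.1  0.4] w 0.0428 q7 -1.80
```

View pics/s6.png

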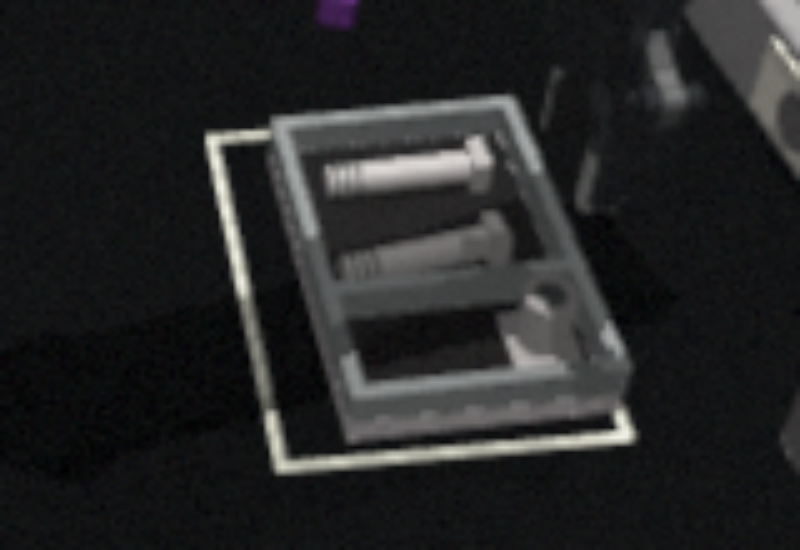

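```bash
python3 -m pendant '[[[0,-0.05,-0.03,0,7.7],[0,-0.05,-0.03,0,7.7],[0,-0.05,-0.033,0,7.7],[0,-0.05,-0.033,0,7.7],[0,-0.05,-0.033,-0.02,7.7],[0,-0.007,-0.002,-0.03,0],[0,0,0,0,0],[0,0,0,0,0]]]'
python3 - <<'E'
from h import *
s=st();print(np.array([.4408,-.2695])-s['ee_pos'][:2])
im,d=env.get_image('top');cv2.imwrite('pics/t7.png',im)
im2,d2=env.get_image('side');cv2.imwrite('pics/s7.png',cv2.resize(im2[170:400,200:460],None,fx=3,fy=2.6))
cv2.imwrite('pics/t7d.png',cv2.resize(im[95:185,280:400],None,fx=6,fy=6,interpolation=cv2.INTER_CUBIC))
E
```

```text
clock: 35.28
ee_pos: [0.4407, -0.2685, 0.089]
orientation: [1.196, 1.569, 0.219]
ft_force: [1.2, 0.4, 0.5]
width: 0.0425
t 35.27 tcp [ 0.4407 -0.2685  0.089 ] jaw 124.0 down -1.000 F [1.2 0.4 0.5] w 0.0425 q7 -0.81
[ 8.65946573e-05 -9.80478381e-04]
```

View pics/t7d.png

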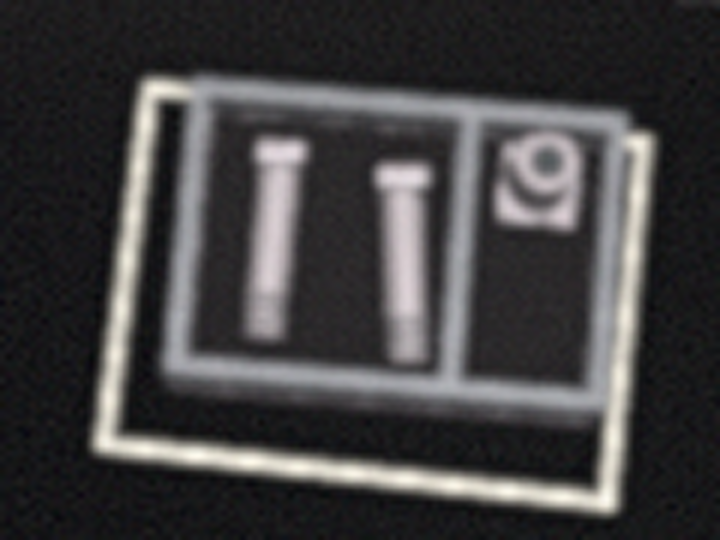

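View pics/s7.png

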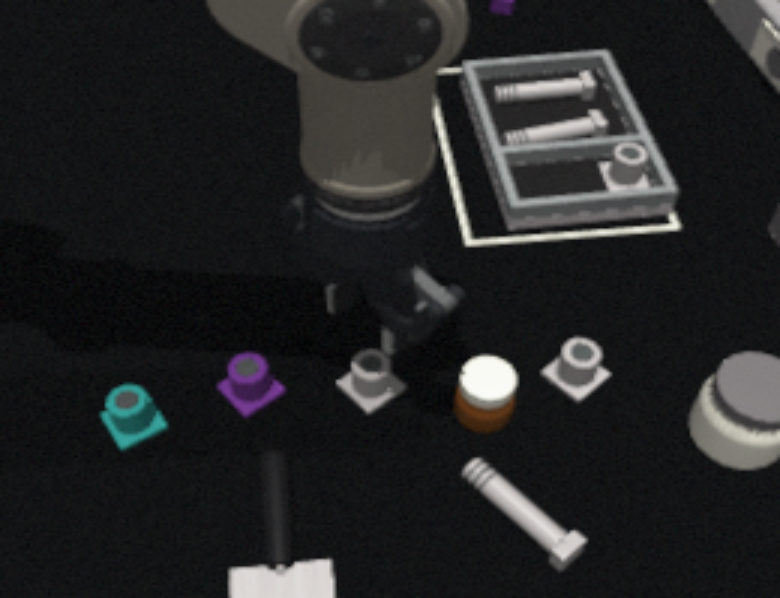

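```bash
python3 -m pendant '[[[0,0,-0.001,-0.04,0],[0,0,0.0,-0.03,0],[0,0,0,-0.004,0],[0,0,0,0,0],[0,0,0,0,0]]]'
python3 - <<'E'
from h import *
s=st();print(np.array([.4408,-.2695])-s['ee_pos'][:2])
E
```

```text
clock: 36.0
ee_pos: [0.4407, -0.2708, 0.0159]
orientation: [0.4, 1.568, -0.578]
ft_force: [-0.5, 0.5, -0.2]
width: 0.0429
t 36.00 tcp [ 0.4407 -0.2708  0.0159] jaw 123.9 down -1.000 F [-0.5  0.5 -0.2] w 0.0429 q7 -0.90
[7.32027090e-05 1.25783759e-03]
```

```bash
python3 -m pendant '[[[0,0,0.001,-0.001,0],[1,0,0,0,0],[1,0,0,0,0],[1,0,0,0,0],[1,0,0,0,0]]]'
python3 - <<'E'
from h import *
s=st()
E
python3 -m pendant '[[[1,0,0,0.05,0],[1,0,0,0.05,0],[1,0,0,0.01,0],[1,0,0,0,0]]]'
```

```text
clock: 36.62
ee_pos: [0.4399, -0.2697, 0.0143]
orientation: [0.18, 1.569, -0.799]
ft_force: [-0.7, -0.4, 5.5]
width: 0.026
t 36.62 tcp [ 0.4399 -0.2697  0.0143] jaw 123.9 down -1.000 F [-0.7 -0.4  5.5] w 0.0260 q7 -0.90
clock: 37.12
ee_pos: [0.439, -0.2695, 0.1235]
orientation: [-0.584, 1.57, -1.563]
ft_force: [-0.1, -1.2, -1.4]
width: 0.0263
```

```bash
python3 -m pendant '[[[1,0.043,0.033,0,-7.7],[1,0.043,0.033,0,-7.7],[1,0.043,0.033,0,-7.7],[1,0.043,0.033,0,-7.7],[1,0.044,0.033,0,-7.7],[1,0,0,0,0],[1,0,0,0,0],[1,0,0,0,0]]]'
python3 -c "
from h import *
s=st();print(tobay([.663,-.042,-.078],(-1,-63))-s['ee_pos'][:2])"
```

```text
clock: 38.12
ee_pos: [0.6536, -0.1064, 0.1221]
orientation: [-1.142, 1.568, -2.795]
ft_force: [0.5, -0.1, -1.0]
width: 0.0263
t 38.12 tcp [ 0.6536 -0.1064  0.1221] jaw 85.3 down -1.000 F [ 0.5 -0.1 -1. ] w 0.0263 q7 -1.82
[0.00349589 0.00162949]
```

```bash
python3 -m pendant '[[[1,0.003,0.002,-0.04,0],[1,0,0,-0.03,0],[1,0,0,-0.01,0],[1,0,0,0,0],[1,0,0,0,0]]]'
python3 -c "
from h import *
s=st();print(tobay([.663,-.042,-.078],(-1,-63))-s['ee_pos'][:2])"
```

```text
clock: 38.75
ee_pos: [0.6594, -0.1027, 0.0451]
orientation: [1.485, 1.568, -0.166]
ft_force: [0.6, -0.6, -1.2]
width: 0.0259
t 38.75 tcp [ 0.6594 -0.1027  0.0451] jaw 85.4 down -1.000 F [ 0.6 -0.6 -1.2] w 0.0259 q7 -1.87
[-0.00226703 -0.00204296]
```

```bash
python3 -m pendant '[[[1,-0.002,-0.002,-0.005,0],[1,0,0,0,0],[0.1,0,0,0,0],[0.1,0,0,0,0],[0.1,0,0,0,0],[0.1,0,0,0.03,0],[0.1,0,0,0.05,0],[0,0,0,0.02,0]]]'
python3 - <<'E'
from h import *
s=st()
im2,d2=env.get_image('side');cv2.imwrite('pics/s8.png',cv2.resize(im2[170:400,200:460],None,fx=3,fy=2.6))
print(np.array([.589,-.2914])-s['ee_pos'][:2])
E
```

```text
clock: 39.75
ee_pos: [0.6582, -0.104, 0.1419]
orientation: [1.553, 1.566, -0.097]
ft_force: [1.5, -0.1, 0.1]
width: 0.0425
t 39.75 tcp [ 0.6582 -0.104   0.1419] jaw 85.4 down -1.000 F [ 1.5 -0.1  0.1] w 0.0425 q7 -1.81
[-0.06922547 -0.1873781 ]
```

View pics/s8.png

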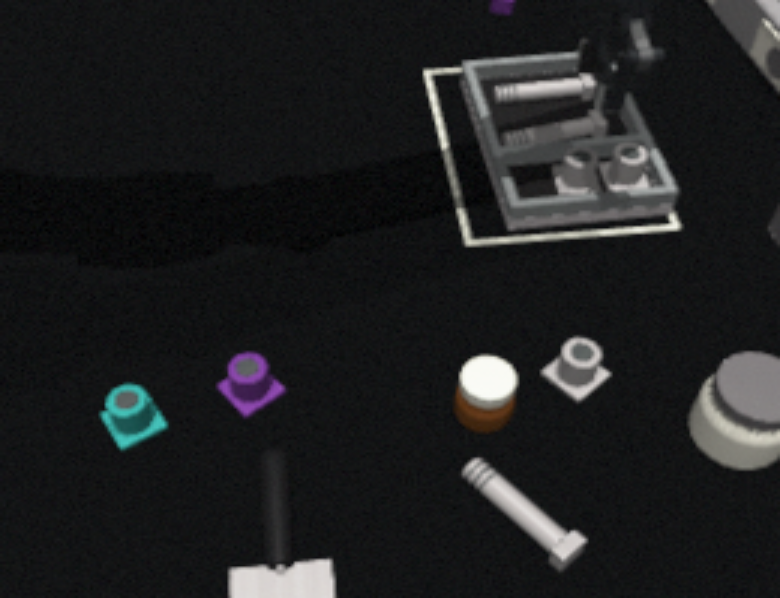

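```bash
python3 -m pendant '[[[0,-0.017,-0.047,0,9.5],[0,-0.017,-0.047,0,9.5],[0,-0.017,-0.047,0,9.5],[0,-0.018,-0.046,-0.02,9.5],[0,0,0,-0.03,0],[0,0,0,0,0],[0,0,0,0,0]]]'
python3 - <<'E'
from h import *
s=st();print(np.array([.5893,-.2914])-s['ee_pos'][:2])
im2,d2=env.get_image('side');cv2.imwrite('pics/s9.png',cv2.resize(im2[170:400,200:460],None,fx=3,fy=2.6))
E
```

```text
clock: 40.67
ee_pos: [0.5881, -0.2899, 0.0888]
orientation: [1.674, 1.57, 0.689]
ft_force: [0.1, -0.1, 0.4]
width: 0.0425
t 40.67 tcp [ 0.5881 -0.2899  0.0888] jaw 123.5 down -1.000 F [ 0.1 -0.1  0.4] w 0.0425 q7 -0.93
[ 0.0011625  -0.00150796]
```

View pics/s9.png

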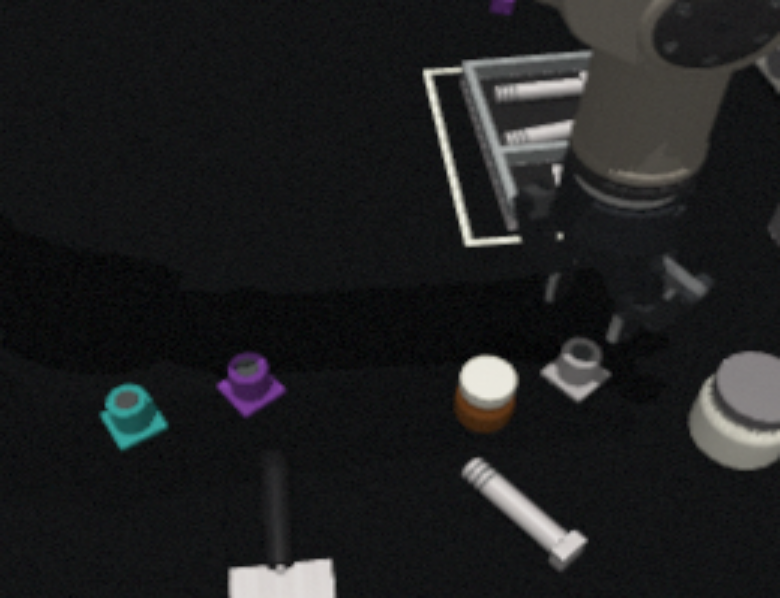

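Housing is under the open jaws (578,365), the jar clear. Going down.

```bash
python3 -m pendant '[[[0,0.001,-0.001,-0.04,0],[0,0,0.0,-0.03,0],[0,0,0,-0.003,0],[0,0,0,0,0],[0,0,0,0,0]]]'
python3 - <<'E'
from h import *
s=st();print(np.array([.5893,-.2914])-s['ee_pos'][:2])
E
```

```text
clock: 41.35
ee_pos: [0.5899, -0.2925, 0.0175]
orientation: [0.554, 1.567, -0.433]
ft_force: [-0.5, -0.8, 0.3]
width: 0.0426
t 41.35 tcp [ 0.5899 -0.2925  0.0175] jaw 123.4 down -1.000 F [-0.5 -0.8  0.3] w 0.0426 q7 -0.98
[-0.00056414  0.00113694]
```

```bash
python3 -m pendant '[[[0,0,0.001,-0.002,0],[1,0,0,0,0],[1,0,0,0,0],[1,0,0,0,0],[1,0,0,0,0]]]'; 
python3 -m pendant '[[[1,0,0,0.05,0],[1,0,0,0.05,0],[1,0,0,0.01,0],[1,0,0,0,0]]]'
python3 - <<'E'
from h import *
s=st();print(tobay([.663,-.042,-.078],(-41,-63))-s['ee_pos'][:2])
E
```

```text
clock: 41.98
ee_pos: [0.5889, -0.2915, 0.0143]
orientation: [0.488, 1.569, -0.499]
ft_force: [-0.5, 0.5, 6.0]
width: 0.026
clock: 42.48
ee_pos: [0.5879, -0.2914, 0.1231]
orientation: [-1.582, 1.57, -2.569]
ft_force: [0.0, 0.1, -1.6]
width: 0.026
t 42.48 tcp [ 0.5879 -0.2914  0.1231] jaw 123.4 down -1.000 F [ 0.   0.1 -1.6] w 0.0260 q7 -0.91
[0.02934651 0.18981353]
```

```bash
python3 -m pendant '[[[1,0.008,0.047,0,-9.5],[1,0.008,0.047,0,-9.5],[1,0.007,0.048,0,-9.5],[1,0.007,0.048,0,-9.5],[1,0,0,0,0],[1,0,0,0,0],[1,0,0,0,0]]]'
python3 - <<'E'
from h import *
s=st();print(tobay([.663,-.042,-.078],(-41,-63))-s['ee_pos'][:2])
E
```

```text
clock: 43.35
ee_pos: [0.6173, -0.1037, 0.1221]
orientation: [-1.165, 1.568, -2.818]
ft_force: [0.4, -0.9, -1.0]
width: 0.0259
t 43.35 tcp [ 0.6173 -0.1037  0.1221] jaw 85.3 down -1.000 F [ 0.4 -0.9 -1. ] w 0.0259 q7 -1.82
[-9.68432983e-05  2.04893101e-03]
```

```bash
python3 -m pendant '[[[1,-0.002,0.0,-0.04,0],[1,0,0,-0.03,0],[1,0,0,-0.01,0],[1,0,0,0,0],[1,0,0,0,0]]]'
python3 -c "
from h import *
s=st();print(tobay([.663,-.042,-.078],(-41,-63))-s['ee_pos'][:2])"
```

```text
clock: 43.98
ee_pos: [0.6166, -0.1023, 0.0438]
orientation: [0.872, 1.57, -0.78]
ft_force: [1.9, -1.4, -1.8]
width: 0.0263
t 43.98 tcp [ 0.6166 -0.1023  0.0438] jaw 85.4 down -1.000 F [ 1.9 -1.4 -1.8] w 0.0263 q7 -1.87
[0.0006604  0.00072895]
```

```bash
python3 -m pendant '[[[1,0,0,-0.004,0],[1,0,0,0,0],[0.1,0,0,0,0],[0.1,0,0,0,0],[0.1,0,0,0,0],[0.1,0,0,0.03,0],[0.1,0,0,0.05,0],[0,0,0,0.02,0]]]'
python3 - <<'E'
from h import *
s=st()
im2,d2=env.get_image('side');cv2.imwrite('pics/s10.png',cv2.resize(im2[170:400,200:460],None,fx=3,fy=2.6))
print(np.array([.5153,-.3978])-s['ee_pos'][:2])
E
```

```text
clock: 44.98
ee_pos: [0.6179, -0.1011, 0.1426]
orientation: [1.505, 1.566, -0.145]
ft_force: [-0.0, -0.8, 0.4]
width: 0.0428
t 44.98 tcp [ 0.6179 -0.1011  0.1426] jaw 85.4 down -1.000 F [-0.  -0.8  0.4] w 0.0428 q7 -1.81
[-0.10260708 -0.29673475]
```

View pics/s10.png

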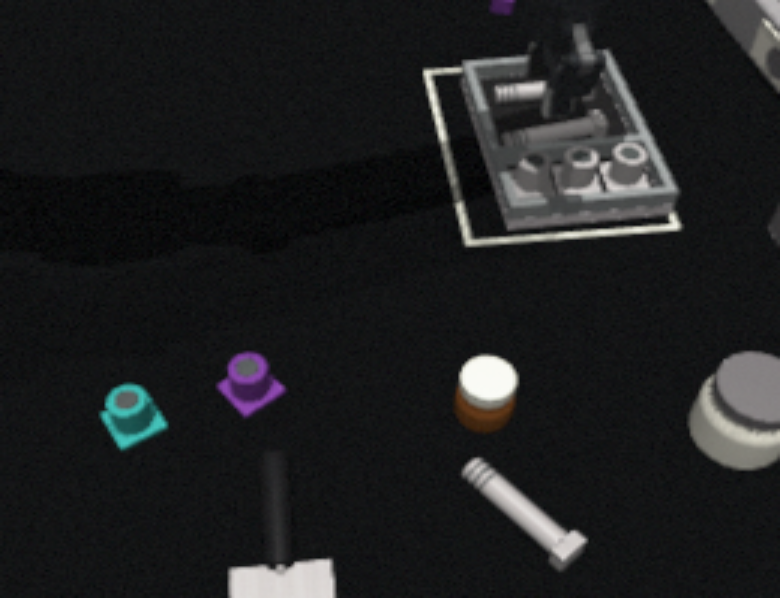

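```bash
python3 -m pendant '[[[0,-0.017,-0.049,0,-9.4],[0,-0.017,-0.049,0,-9.4],[0,-0.017,-0.049,0,-9.3],[0,-0.017,-0.05,0,-9.3],[0,-0.017,-0.05,0,-9.3],[0,-0.017,-0.05,-0.02,-9.3],[0,0,0,-0.03,0],[0,0,0,0,0],[0,0,0,0,0]]]'
python3 - <<'E'
from h import *
s=st();print(np.array([.5153,-.3978])-s['ee_pos'][:2])
im2,d2=env.get_image('side');cv2.imwrite('pics/s11.png',cv2.resize(im2[170:400,200:460],None,fx=3,fy=2.6))
E
```

```text
clock: 46.15
ee_pos: [0.5151, -0.3971, 0.0897]
orientation: [-2.53, 1.57, 1.127]
ft_force: [1.1, 0.4, 0.7]
width: 0.0429
t 46.15 tcp [ 0.5151 -0.3971  0.0897] jaw 29.5 down -1.000 F [1.1 0.4 0.7] w 0.0429 q7 -2.19
[ 0.00015024 -0.00068366]
```

View pics/s11.png

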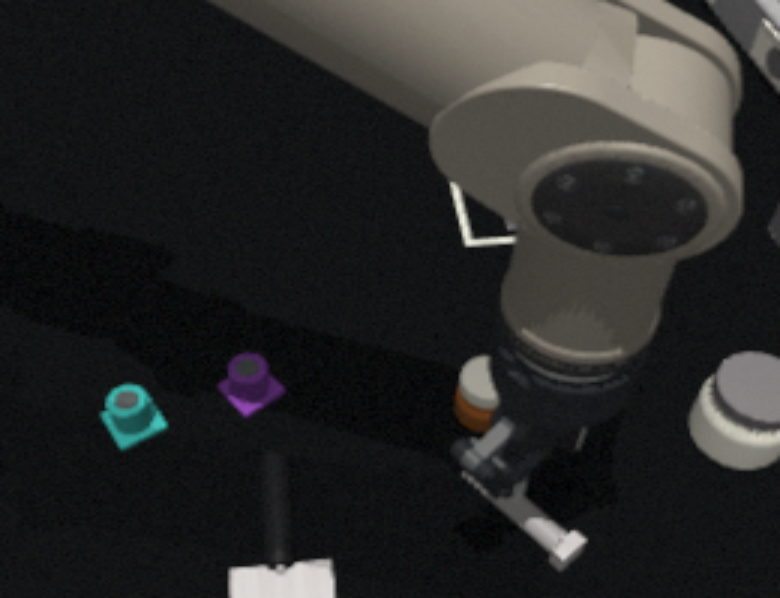

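```bash
python3 -m pendant '[[[0,0,0,-0.04,0],[0,0,0,-0.035,0],[0,0,0,-0.011,0],[0,0,0,0,0],[0,0,0,0,0],[1,0,0,0,0],[1,0,0,0,0],[1,0,0,0,0]]]'; 
python3 -c "
from h import *
st()"
python3 -m pendant '[[[1,0,0,0.05,0],[1,0,0,0.05,0],[1,0,0,0.02,0],[1,0,0,0,0]]]'
python3 - <<'E'
from h import *
s=st();print(tobay([.663,-.042,-.078],(0,33))-s['ee_pos'][:2])
im2,d2=env.get_image('side');cv2.imwrite('pics/s12.png',cv2.resize(im2[170:400,200:460],None,fx=3,fy=2.6))
im,d=env.get_image('top');cv2.imwrite('pics/t12d.png',cv2.resize(im[95:185,280:400],None,fx=6,fy=6,interpolation=cv2.INTER_CUBIC))
E
```

```text
clock: 47.2
ee_pos: [0.5152, -0.3989, 0.005]
orientation: [1.92, 1.569, -0.708]
ft_force: [-1.1, 0.5, 7.0]
width: 0.0156
t 47.20 tcp [ 0.5152 -0.3989  0.005 ] jaw 29.4 down -1.000 F [-1.1  0.5  7. ] w 0.0156 q7 -2.22
clock: 47.7
ee_pos: [0.5148, -0.3988, 0.1245]
orientation: [1.871, 1.568, -0.758]
ft_force: [0.2, 0.2, -1.9]
width: 0.0153
t 47.70 tcp [ 0.5148 -0.3988  0.1245] jaw 29.4 down -1.000 F [ 0.2  0.2 -1.9] w 0.0153 q7 -2.18
[0.15076825 0.38968786]
```

View pics/s12.png

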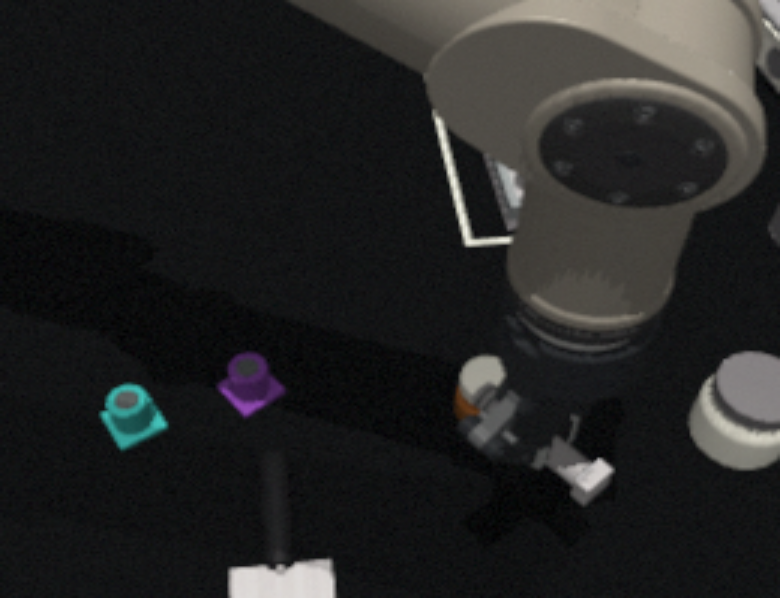

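View pics/t12d.png

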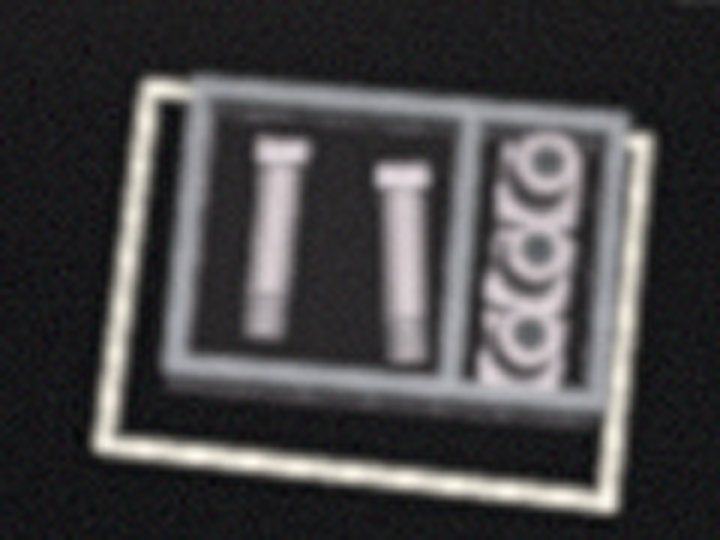

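Run:
```python
from h import *
im,d=env.get_image('top')
for uv in[(326,134),(347,139)]:
    g=im.copy();m=np.zeros(im.shape[:2],bool);m[117:157,uv[0]-7:uv[0]+8]=1;g[~m]=0;g[g.min(2)<130]=0
    r=shaft(g,uv,zc=.031);p=r[0]-[.663,-.042];R=Ro.from_euler('z',-.078).as_matrix()[:2,:2];print(np.round(R.T@p*1000,1),r[1]+4.47,r[2])
```

```text
[ 2.4 56.3] -0.23356793442559987 0.09263680587460893
[-3.8 -5.2] 6.581963498211506 0.09153315711116627
```

```bash
python3 -m pendant '[[[1,0.021,0.055,0,8],[1,0.021,0.055,0,8],[1,0.021,0.055,0,8],[1,0.021,0.055,0,8],[1,0.022,0.055,0,8],[1,0.022,0.055,0,8],[1,0.022,0.055,0,8],[1,0,0,0,0],[1,0,0,0,0],[1,0,0,0,0]]]'
python3 - <<'E'
from h import *
s=st();print(tobay([.663,-.042,-.078],(0,28))-s['ee_pos'][:2])
E
```

```text
clock: 49.1
ee_pos: [0.6634, -0.0159, 0.1222]
orientation: [-0.887, 1.568, -2.541]
ft_force: [0.1, -0.5, -0.3]
width: 0.0152
t 49.10 tcp [ 0.6634 -0.0159  0.1222] jaw 85.2 down -1.000 F [ 0.1 -0.5 -0.3] w 0.0152 q7 -1.97
[0.00175759 0.00185233]
```

```bash
python3 -m pendant '[[[1,0,0,-0.04,0],[1,0,0,-0.03,0],[1,0,0,-0.006,0],[1,0,0,0,0],[1,0,0,0,0]]]'
python3 - <<'E'
from h import *
s=st();print(tobay([.663,-.042,-.078],(0,28))-s['ee_pos'][:2])
E
```

```text
clock: 49.72
ee_pos: [0.6655, -0.0135, 0.0492]
orientation: [1.615, 1.568, -0.036]
ft_force: [-0.1, -0.0, -1.0]
width: 0.0152
t 49.73 tcp [ 0.6655 -0.0135  0.0492] jaw 85.4 down -1.000 F [-0.1 -0.  -1. ] w 0.0152 q7 -2.01
[-0.000363   -0.00057651]
```

```bash
python3 -m pendant '[[[1,0,0,-0.007,0],[1,0,0,0,0],[0.1,0,0,0,0],[0.1,0,0,0,0],[0.1,0,0,0,0],[0.1,0,0,0.03,0],[0.1,0,0,0.05,0],[0,0,0,0.04,0]]]'; python3 -m pendant '[[[0,-0.05,0.06,0.03,0],[0,-0.05,0.06,0,0],[0,-0.05,0.06,0,0],[0,0,0.06,0,0],[0,0,0.06,0,0],[0,0,0,0,0]]]'
python3 - <<'E'
from h import *
c=rep([.663,-.042,-.078],'f1')
im=cv2.imread('pics/f1.png')
cv2.imwrite('pics/f1d.png',cv2.resize(im[95:185,280:400],None,fx=6,fy=6,interpolation=cv2.INTER_CUBIC))
im2,d2=env.get_image('side');cv2.imwrite('pics/f1s.png',im2);cv2.imwrite('pics/f1sd.png',cv2.resize(im2[170:280,320:460],None,fx=5,fy=5))
E
```

```text
clock: 50.72
ee_pos: [0.6647, -0.0132, 0.1625]
orientation: [1.702, 1.569, 0.051]
ft_force: [0.8, 0.8, -0.6]
width: 0.0428
clock: 51.48
ee_pos: [0.5447, 0.255, 0.1838]
orientation: [-3.122, 1.566, 1.521]
ft_force: [-0.0, -1.2, 0.1]
width: 0.0426
t 51.48 tcp [0.5447 0.255  0.1838] jaw 86.0 down -1.000 F [-0.  -1.2  0.1] w 0.0426 q7 -2.41
caddy [ 0.664  -0.0405 -0.082 ] rel deg 1.4 err 0.005 1734 tcp local [-143.  285.] to go fwd/left mm [-11.5   4.1]
```

View pics/f1d.png

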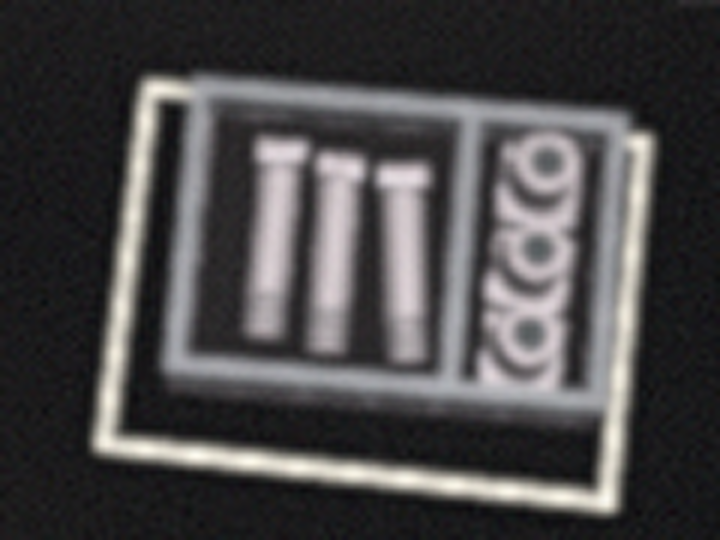

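View pics/f1sd.png

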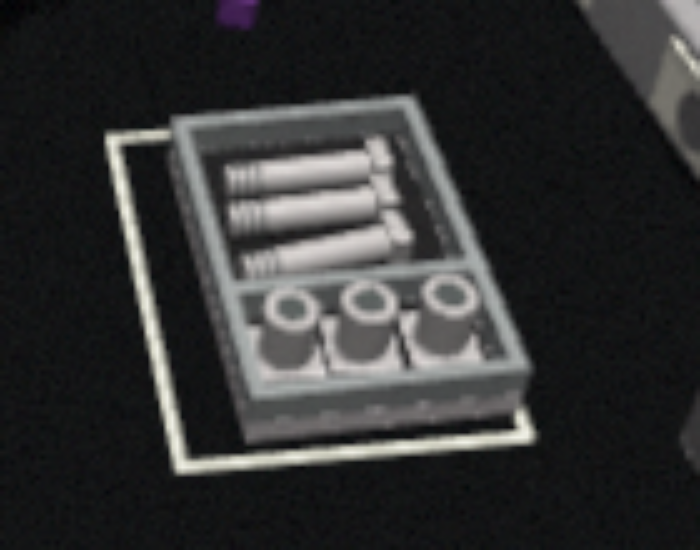

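View pics/f1.png

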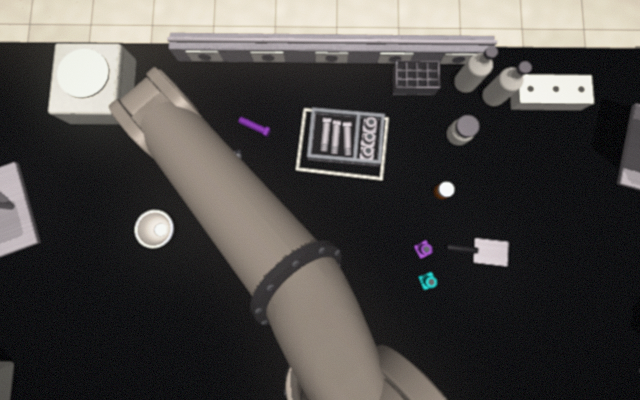

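```bash
python3 -c "
from h import *
print(env.finish_job())"
```

```text
the job is handed in; nothing more can be done
None
```

The caddy is in its bay with all six parts sorted into it. I handed the job in at about 51 s, and no verdict is reported.

**Walk:** I pushed the rear corners left, right, left, right with the shut fingers. The caddy swung to −21.7°, +24.5°, −21.7° and +19.9° from the bay's forward direction. A smaller swing to −13.4° and squaring pushes at the right rear corner followed. Before any part went in, the caddy sat 1.6° off square, about 11 mm ahead of the bay's centre and 6 mm to its right. That is about 12 mm off centre in all, within the 24 mm limit. By my fit the front edge is only about 1.5 mm inside the tape, so "wholly inside" is met but tight, because the camera calibration is good to about 2 mm.

**Sorting:** The three grey shafts lie in the wide compartment and the three grey housings stand in the narrow one. I left the purple and turquoise look-alikes alone.

**Last checks:**
- Both cameras show all six parts seated and the caddy's rim where it was. The gripper was clear of everything.
- The bystanders in view were unmoved. In the last top picture the arm hid the beaker and the weight. I looked at both in the pictures until about 29 s, but did not check them again after that.
- One shaft had turned about 7° in the compartment after I placed it. It still lies flat on the floor, so I left it.
- I let the last shaft drop about 18 mm between the other two, and it landed flat.
- The final caddy fit was rougher (5 mm typical error, against about 2.5 mm before) because the parts disturb it. It still agreed with the earlier fit to within 2 mm.

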